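# Turn a tray of lid knobs over between two trays

## Robot

A 7-joint arm with a two-finger parallel gripper is mounted at the origin on a cart in front of the work surface, level with it; the furniture and walls round the work are solid. World frame = base frame: x ahead of the robot, y to its left, z up, the work surface at z = 0. Lengths are in mm, angles in rad, forces in N, time in s.
With the tool pointing down it reaches from about 400 to 925 mm from the base axis. Payload 5.6 kg.
Tool frame: the origin (TCP) lies on the centre line of the jaws, within the pads' length; the fingertips stand 22 mm ahead of it and the grasp point (between the pads) lies 3 mm ahead of it (manip.tcp_to_tips is the distance from the TCP to the fingertips, in mm); z points along the fingers, y is the direction in which the jaws open and shut (so a half turn about z gives the same grasp; the last joint's range is limited). The gripper opens to 85 mm and grips with 20 to 120 N. Pads are 22 mm wide; open, the fingers measure 114 mm over their backs; the gripper's body (76 mm by 85 mm) begins 54 mm behind the grasp point. The pads swing forward as they close: fully open they stand 13 mm farther back than shut.
Start: joints at [-1.355, 0.468, -0.012, 1.603, 0.006, 1.071, -0.056], TCP at [166.39, 628.35, 217.79] pointing down, gripper open.
Joint ranges: [-2.53, 2.53], [-0.31, 2.02], [-1.57, 1.55], [0.28, 2.44], [-1.29, 4.43], [0.15, 1.84], [-2.92, 2.92]. Speed limits (rad/s): [2.57, 2.57, 3.14, 3.14, 3.14, 3.14, 3.14].

## Interface

Orientations are given as a unit quaternion [x, y, z, w].
In Python, from station import manip gives the robot as it stands.
- The arm moves only by the tool step_arm, never from a script. Its argument "deltas" is a list of rows, each a list of 6 numbers: the shift along the tool's x, y, z in m, then the turn, a rotation vector about the tool's x, y, z in rad. In form: [[dx, dy, dz, ax, ay, az], ...]. A call has 1 to 12 rows; each row shifts and turns the pose as measured when the row begins, along the tool's axes as they then stand; what a row does not reach is not made up. A row lasts 1/12 s, in which the tool goes at most 41.7 mm and 7.16 degrees, less where a joint would pass 70% of its speed; a pose out of reach is approached as far as the arm can. A call with a gripper value outside its range is refused whole. "grip" is the finger opening in m, from 0 to 0.0854, set as the call begins (left out, the last holds). The fingers move at their own pace and stop on an object; the grip force is fixed at half the most. Time passes only in rows, so rows that do not move let the fingers close. It gives the time, the measured TCP pose, the force and the opening at its end, in the units of the state.
- manip.observe(): the state, without advancing time (a new reading comes with each control period).
- manip.grab_frame(name): name is "scene" or "top" or "wrist"; returns (picture, depth): 420x560x3 uint8, red, green, blue; 420x560 float32, mm along the optical axis (not along the pixel's ray), 0 where there is no reading.
- manip.camera_model(name): a dict with "fov_y" (degrees; the focal length in pixels is half the picture's height over the tangent of half this angle, whatever the lens; pixels are square), "cx", "cy" (the principal point, pixels), "extrinsics" (4x4, takes a point from world to camera coordinates); the wrist camera has in their place "tool_from_camera" (4x4, takes a point from camera to tool coordinates, whose origin is the TCP and whose axes are the flange's). Camera axes: x right, y down, z forward; pixel columns grow to the right and rows downward; lengths in mm; the calibration is good to about 2 mm. A picture is of the moment at which its call begins: read the wrist's pose just before it. camera_model takes no time and is no camera call.
- manip.job_done(): hands the job in, once; it reports no verdict.
Trained networks look in the newest picture that a camera, given by its name, has taken for a name from the list of things; names that differ only in an ending like _2 or _b are one class to them, and where a whole thing is asked for, a point or a joint stands for the part that bears it (a point fixed in the world has none). Each returns a list of dicts, best first, with "conf" (0 to 1); they miss things now and then, are a little off and sometimes report something else, mostly with a low value. They report only what shows in the picture. A call takes as long as a camera call.
- manip.recognise(camera, target): "location" ([row, column] in pixels, amid what is visible of it).
- manip.silhouettes(camera, target): "region" (420x560 bool, what is visible of it) and "location" ([row, column] in pixels, amid what is visible of it).
- manip.tip_of(camera, target): "location" ([row, column] in pixels: a listed point, or the origin of a listed thing).
The state is a dict: "clock": time; "q": joint angles; "qd": joint speeds; "tau": joint torques, N m; "position": TCP position; "eef_rot": TCP orientation; "contact_force": force on the tool from outside, world axes, zero at the start; "ft_torque": the same for the moment, N m; "finger_gap": opening from 0.0 (shut) to 1.0 (fully open).
Only numpy, scipy, OpenCV 4.12 (cv2) and the standard library are available. Lean on these libraries where they do the work, as an engineer would, in place of code of your own. Each camera call takes 0.05 s, during which the arm holds its last target.

## Task

The undersides of the three wooden lid knobs need glue, so turn the whole tray over: set the empty tray mouth down squarely on the tray of knobs as a cap, push the pair together fully home into the jig's sleeve, then swing the sleeve (it has a bar for this) right over until it lies flat on its other side, so that the knobs end up underside up in the tray that was empty. Leave the pair in the sleeve and do not disturb the oval box, the tape or the tin.

Things in the scene. Friction and masses are not known exactly. Their poses are not given: they have to be found in the camera images.
- empty_tray_mid (a point): Empty wooden tray, 100 x 64 x 14 mm outside (x long, y short), walls and floor 4 mm, two cross walls make three compartments along x; at the start lying mouth DOWN (floor up) on the stand. The point is its centre, half-way up (7 mm over its underside). At the start z is up and the mouth faces -z. 0.09 kg.
- full_tray_mid (a point): Wooden tray of the same size and shape (100 x 64 x 14 mm, x long, y short), mouth UP, same three compartments, each holding one loose knob; it stands on the loading bed of the turnover jig. The point is its centre, half-way up; z is up out of its mouth. 0.09 kg.
- sleeve_pocket (a point): Centre of the pocket in the jig's hinged sleeve: the seam centre of the capped pair lies here when fully home against the stop. Axes turn with the sleeve: +x is the push-in direction, z is up at the start (down once turned over). The pocket is 70 mm wide (y), 31 mm high (z; a pair of trays is 28 mm), open only at its -x end; the stop is at x = +50 mm. Sleeve outside height 39 mm.
- sleeve_mouth (a point): Centre of the pocket's mouth edge, 40 mm before the pocket centre (same axes), so a home pair sticks out 10 mm from here. Flared cheeks and top tongues reach 19 mm further out and guide the pair in. The middle 42 mm of the sleeve's floor and roof is open along its length.
- jig_bed (a point): Centre of the top of the fixed loading bed in front of the mouth: 128 mm long (its x, the push direction), 78 mm wide, 13 mm above the stand, in line with the pocket and level (within 0.5 mm) with its floor. It begins 7 mm before the mouth edge.
- sleeve_bar (a point): Middle of the round steel bar on the sleeve's free edge: 10 mm thick, 78 mm clear between its two side arms, parallel to the hinge (along the sleeve's x), 31 mm clear of the sleeve's outer edge; 28 mm above the stand when the sleeve lies flat on either side.
- jig_hinge (a point): Point on the hinge line, opposite the middle of the bar, 28 mm above the stand. The hinge line runs along this point's x (same direction as the push); the bar moves round it on a circle of radius 124 mm. At the start the sleeve lies on the -y side of it (towards the robot), after turning on the +y side.
- sleeve (a joint): Angle of the sleeve: 0 lying flat on the loading side (start), rises over the top (pi/2 upright) to pi lying flat on the other side. Stiff friction hinge (0.45 N m) that stays where it is left; stops at 0 and pi.
- knob_1: Loose turned wooden mushroom lid knob, waxed and slippery, 11 mm high, 12 g: a small flat foot (its underside, 18 mm across) under a wider flat head (25 mm across). Origin at the centre of its underside, z towards the head; at the start it stands head up in the full tray, one knob to a compartment.
- knob_2: Loose turned wooden mushroom lid knob, waxed and slippery, 11 mm high, 12 g: a small flat foot (its underside, 18 mm across) under a wider flat head (25 mm across). Origin at the centre of its underside, z towards the head; at the start it stands head up in the full tray, one knob to a compartment.
- knob_3: Loose turned wooden mushroom lid knob, waxed and slippery, 11 mm high, 12 g: a small flat foot (its underside, 18 mm across) under a wider flat head (25 mm across). Origin at the centre of its underside, z towards the head; at the start it stands head up in the full tray, one knob to a compartment.
- small_cherry: Bystander: small closed oval bent-wood box, 64 x 86 x 42 mm; origin at the centre of its underside.
- tape_1: Bystander: roll of tape lying flat, 98 mm across, 25 mm high; origin under its centre.
- tack_tin: Bystander: small round tin of tacks, 55 mm across, 21 mm high; origin under its centre.

How it is judged:
By the outcome, as a careful person would: the job done as asked, in the order asked, and still so for the second after the job is handed in, with the robot touching nothing.
It also fails if it takes over 72 s, if anything falls off the work surface, if the arm or the gripper's body presses on something with over 40 N, if the wrist force passes 120 N, or if a joint passes its speed limit or range.

## Working session

There is one attempt and no reset: what is moved stays moved. The work goes in short steps, Python scripts to look and compute and a tool call to move; the robot and the scene stay as the last step left them, time stands still between calls to the robot, and variables do not carry over. Pictures are saved under pics/ and viewed, and the job is handed in when it is done.

Besides the shell and the picture viewer there is one more tool, called after "Request:" by a JSON object that holds its "op" and its "data". step_arm: Moves the arm, as the interface text tells. Its arguments: {"type":"object","properties":{"deltas":{"type":"array"},"grip":{"type":"number"}},"required":["deltas"]}

```bash
ls; mkdir -p pics
python3 - <<'E'
from station import manip
import cv2,json
s=manip.observe();print(s)
for n in ("scene","top","wrist"):
    p,d=manip.grab_frame(n);cv2.imwrite(f"pics/a_{n}.png",p[...,::-1])
    import numpy as np
    np.save(f"pics/a_{n}_d.npy",d)
    m=manip.camera_model(n);print(n,m)
print(manip.tcp_to_tips)
E
```

```text
pics
{'clock': 0.0, 'q': array([-1.35501411,  0.46836314, -0.01156821,  1.60366222,  0.00601087,
        1.07141719, -0.05627483]), 'qd': array([ 4.22680412e-05,  3.88918643e-04, -6.66640761e-05, -1.02962969e-03,
        7.70815758e-04,  8.34795844e-04, -3.45081955e-04]), 'tau': array([ 6.53635489e-04, -5.32374680e+01,  2.17299600e-02, -2.51306909e+01,
        1.14481326e-02,  7.65638135e-03,  8.76524666e-06]), 'position': array([166.27510102, 627.7461234 , 216.8314838 ]), 'eef_rot': array([ 1.29062180e-01,  9.91636087e-01, -9.07120781e-04, -4.16677675e-05]), 'contact_force': array([ 0.54440619, -0.09090294,  0.84403777]), 'ft_torque': array([-0.01000375,  0.05630763,  0.00219192]), 'finger_gap': 0.9997913233867481}
scene {'fov_y': 49.27301016364186, 'cx': 280.3598142510928, 'cy': 206.24368650152917, 'extrinsics': array([[ 8.67050986e-01, -4.98160299e-01, -7.67490439e-03,
        -4.94924646e+02],
       [-2.27807094e-01, -3.82705504e-01, -8.95343747e-01,
         2.06498463e+02],
       [ 4.43087480e-01,  7.78057076e-01, -4.45309635e-01,
         9.69870405e+02],
       [ 0.00000000
[... 260 characters left out ...]
.81424793e-01,  2.06691936e-02, -1.90730596e-01,
         5.88845791e+02],
       [ 1.91001000e-01,  1.19924158e-02, -9.81516582e-01,
         8.72741320e+02],
       [ 0.00000000e+00,  0.00000000e+00,  0.00000000e+00,
         1.00000000e+00]])}
wrist {'fov_y': 63.12136246269581, 'cx': 284.28275243041554, 'cy': 208.42954304989664, 'tool_from_camera': array([[-8.82699125e-04, -9.56057672e-01, -2.93177332e-01,
         7.36800211e+01],
       [ 9.99999608e-01, -8.24668922e-04, -3.21538260e-04,
         3.69181269e-01],
       [ 6.56348856e-05, -2.93177501e-01,  9.56058026e-01,
        -1.56568487e+02],
       [ 0.00000000e+00,  0.00000000e+00,  0.00000000e+00,
         1.00000000e+00]])}
22.0
```

View pics/a_scene.png

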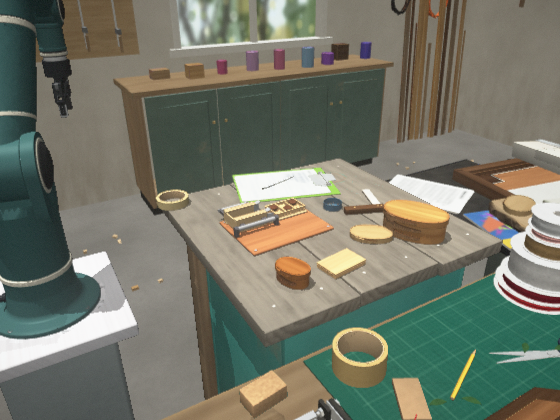

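View pics/a_top.png

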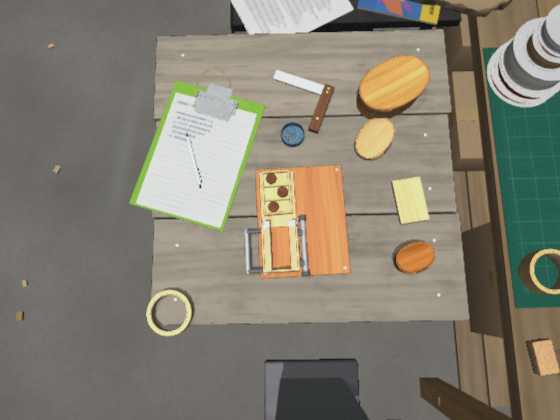

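View pics/a_wrist.png

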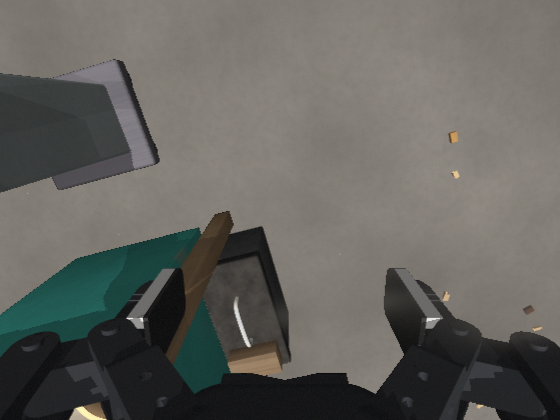

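Run:
```python
import cv2
p=cv2.imread("pics/a_top.png");cv2.imwrite("pics/a_topz.png",cv2.resize(p[140:300,220:380],(800,800)[:2],interpolation=cv2.INTER_CUBIC)[:600] if 0 else cv2.resize(p[145:290,220:400],(745,600),interpolation=cv2.INTER_CUBIC))
p=cv2.imread("pics/a_scene.png");cv2.imwrite("pics/a_scz.png",cv2.resize(p[170:270,200:350],(800,533),interpolation=cv2.INTER_CUBIC))
from station import manip
for c in("top","scene"):
  for t in ["empty_tray_mid","full_tray_mid","sleeve_pocket","sleeve_mouth","jig_bed","sleeve_bar","jig_hinge","tape_1","tack_tin","small_cherry"]:
    print(c,t,[(x['location'],round(x['conf'],2)) for x in manip.tip_of(c,t)])
```

```text
top empty_tray_mid [([198.8, 411.3], 0.55)]
top full_tray_mid [([192.6, 276.3], 0.61), ([230.0, 277.9], 0.33), ([311.8, 170.8], 0.26)]
top sleeve_pocket [([248.1, 278.4], 0.83), ([208.6, 278.0], 0.67)]
top sleeve_mouth [([229.7, 282.8], 0.73)]
top jig_bed [([200.1, 276.6], 0.94)]
top sleeve_bar [([249.1, 245.2], 0.86)]
top jig_hinge [([249.1, 303.0], 0.81)]
top tape_1 [([312.1, 170.7], 0.83)]
top tack_tin [([136.4, 295.2], 0.56), ([199.2, 407.5], 0.17)]
top small_cherry [([255.7, 414.3], 0.69)]
scene empty_tray_mid [([261.9, 341.0], 0.56)]
scene full_tray_mid [([212.4, 284.5], 0.84)]
scene sleeve_pocket [([212.6, 248.3], 0.94)]
scene sleeve_mouth [([215.1, 260.4], 0.91)]
scene jig_bed [([212.1, 285.4], 0.95)]
scene sleeve_bar [([205.8, 233.9], 0.79)]
scene jig_hinge [([224.2, 249.1], 0.63)]
scene tape_1 [([202.4, 174.6], 0.95)]
scene tack_tin [([212.6, 284.0], 0.52), ([208.9, 330.6], 0.49)]
scene small_cherry [([283.8, 294.4], 0.88), ([212.8, 274.8], 0.51)]
```

View pics/a_topz.png

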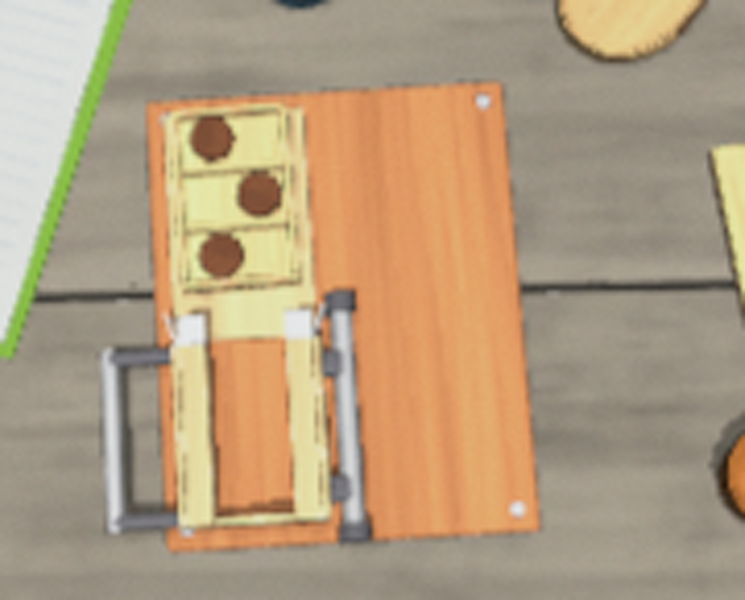

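View pics/a_scz.png

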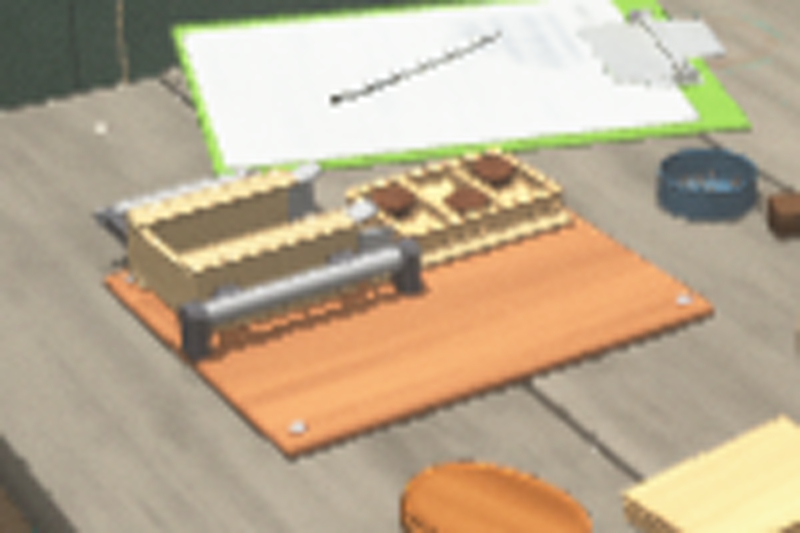

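```bash
cat > h.py <<'E'
import numpy as np,cv2
from station import manip
from scipy.spatial.transform import Rotation as R
np.set_printoptions(precision=1,suppress=True)
def cam(n,s=None):
    m=manip.camera_model(n); f=210/np.tan(np.radians(m['fov_y']/2))
    if n=='wrist':
        s=s or manip.observe()
        T=np.eye(4);T[:3,:3]=R.from_quat(s['eef_rot']).as_matrix();T[:3,3]=s['position']
        W=T@m['tool_from_camera']
    else: W=np.linalg.inv(m['extrinsics'])
    return W,f,m['cx'],m['cy']
def cloud(d,C):
    W,f,cx,cy=C
    v,u=np.mgrid[:420,:560]
    P=np.stack([(u-cx)/f*d,(v-cy)/f*d,d],-1)
    return P@W[:3,:3].T+W[:3,3]
def onplane(u,v,z,C):
    W,f,cx,cy=C
    r=W[:3,:3]@np.array([(u-cx)/f,(v-cy)/f,1.]);o=W[:3,3]
    return o+r*(z-o[2])/r[2]
def proj(P,C):
    W,f,cx,cy=C
    q=(np.asarray(P)-W[:3,3])@W[:3,:3]
    return q[...,0]/q[...,2]*f+cx,q[...,1]/q[...,2]*f+cy
E
python3 - <<'E'
from h import *
d=np.load("pics/a_top_d.npy");P=cloud(d,cam("top"))
for n,(u,v) in dict(table=(200,290),stand=(330,210),stand2=(340,260),empty=(411,199),fulltray=(278,192),bedfront=(285,225),bar=(246,250),sleeveL=(267,245),sleeveR=(294,245),hinge=(304,245),floor=(280,245),tin=(292,134),tape=(155,330),oval=(415,257),paper=(200,180)).items():
    print(n,P[v,u])
d=np.load("pics/a_scene_d.npy");P=cloud(d,cam("scene"))
for n,(u,v) in dict(table=(350,290),stand=(300,230),empty=(341,262)).items():print(n,P[v,u])
E
```

```text
table [429.8 272.7   3.8]
stand [602.5 -19.7   8.1]
stand2 [489.5 -37.7   5.6]
empty [ 623.  -202.5   12.7]
fulltray [641.6  96.8  29.8]
bedfront [569.8  82.7  10.7]
bar [513.  168.3  32.1]
sleeveL [521.1 121.7  48.1]
sleeveR [519.8  64.   50.1]
hinge [521.3  42.1  33. ]
floor [525.4  94.7   6.6]
tin [786.3  62.2   7. ]
tape [347.6 362.6  24.9]
oval [ 489.9 -192.9   42.7]
paper [679.7 276.8   6.3]
table [ 580.6 -288.8    1.7]
stand [621.2 -18.    9.2]
empty [ 619.4 -202.9   12.8]
```

Request:
{"op": "step_arm", "data": {"deltas": [[-0.005,-0.02,0,0,0,-0.086],[-0.005,-0.03,0,0,0,-0.086],[-0.01,-0.03,0,0,0,-0.086],[-0.02,-0.03,0,0,0,0],[-0.023,-0.03,0,0,0,0],[-0.023,-0.03,0,0,0,0],[-0.023,-0.03,0,0,0,0],[-0.023,-0.03,0,0,0,0],[-0.023,-0.03,0,0,0,0],[-0.023,-0.03,0,0,0,0],[-0.023,-0.03,0,0,0,0],[-0.023,-0.03,0,0,0,0]]}}

```text
clock: 2.15
position: [382.6, 273.6, 216.7]
eef_rot: [-0.016, 1.0, 0.004, -0.0]
contact_force: [0.6, 1.3, 0.4]
finger_gap: 1.007
```

Request:
{"op": "step_arm", "data": {"deltas": [[-0.024,-0.022,0,0,0,0.016],[-0.024,-0.022,0,0,0,0.016],[-0.024,-0.022,0,0,0,0],[-0.024,-0.022,0,0,0,0],[-0.024,-0.022,0,0,0,0],[-0.024,-0.022,0,0,0,0],[-0.024,-0.022,0,0,0,0],[-0.02,-0.02,0,0,0,0],[0,0,0,0,0,0]]}}

```text
clock: 2.9
position: [584.2, 81.2, 218.5]
eef_rot: [0.006, 1.0, 0.004, 0.004]
contact_force: [-0.4, -1.1, -0.2]
finger_gap: 0.997
```

Run:
```python
from h import *
s=manip.observe();print(s['position'],s['eef_rot'],s['q'],np.abs(s['qd']).max())
p,d=manip.grab_frame("wrist");cv2.imwrite("pics/b_w.png",cv2.resize(p[...,::-1],(800,600)));cv2.imwrite("pics/b_raw.png",p[...,::-1]);np.save("pics/b_d.npy",d)
import pickle;pickle.dump(s,open("pics/b_s.pkl","wb"))
for t in ["full_tray_mid","sleeve_pocket","sleeve_mouth","jig_bed","sleeve_bar","jig_hinge"]:
    print(t,[(x['location'],round(x['conf'],2)) for x in manip.tip_of("wrist",t)])
```

```text
[584.2  81.2 218.5] [0. 1. 0. 0.] [-0.4  0.4  0.3  1.8 -0.1  1.   1.5] 0.03901729961309285
full_tray_mid [([231.4, 301.0], 0.66)]
sleeve_pocket []
sleeve_mouth []
jig_bed []
sleeve_bar [([99.2, 369.9], 0.76)]
jig_hinge [([109.6, 243.1], 0.58), ([86.6, 10.6], 0.54)]
```

View pics/b_w.png

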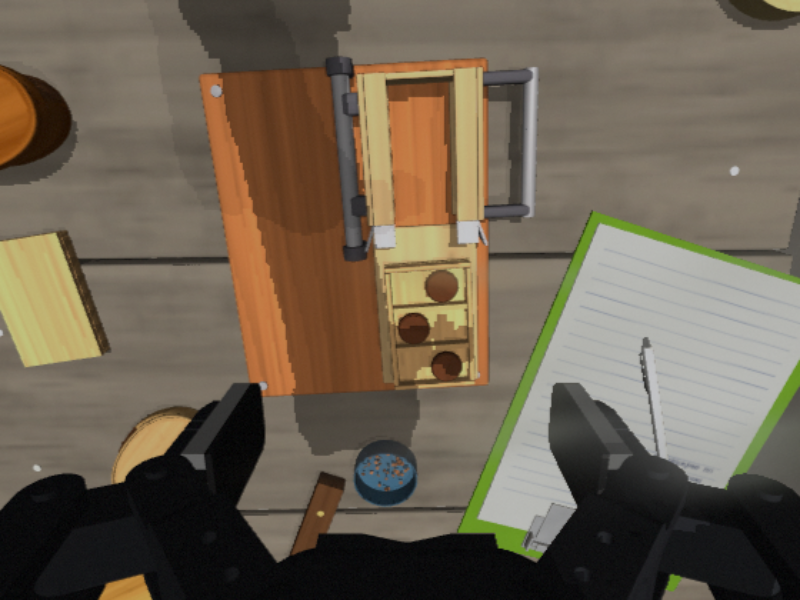

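Run:
```python
from h import *
p=cv2.imread("pics/b_raw.png")
cv2.imwrite("pics/b_z1.png",cv2.resize(p[150:280,235:400],(762,600),interpolation=cv2.INTER_CUBIC))
cv2.imwrite("pics/b_z2.png",cv2.resize(p[35:190,220:390],(658,600),interpolation=cv2.INTER_CUBIC))
cv2.imwrite("pics/b_z3.png",cv2.resize(p[150:270,0:90],(450,600),interpolation=cv2.INTER_CUBIC))
```

```text
(no output)
```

View pics/b_z1.png

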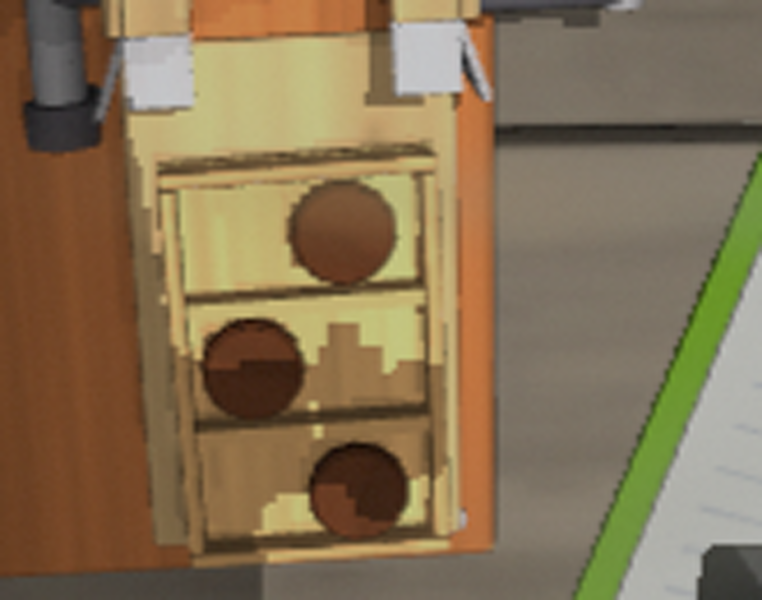

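View pics/b_z2.png

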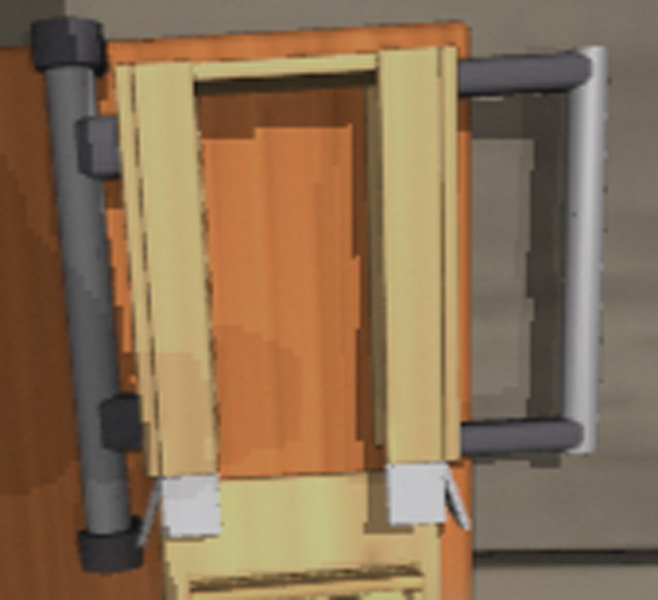

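View pics/b_z3.png

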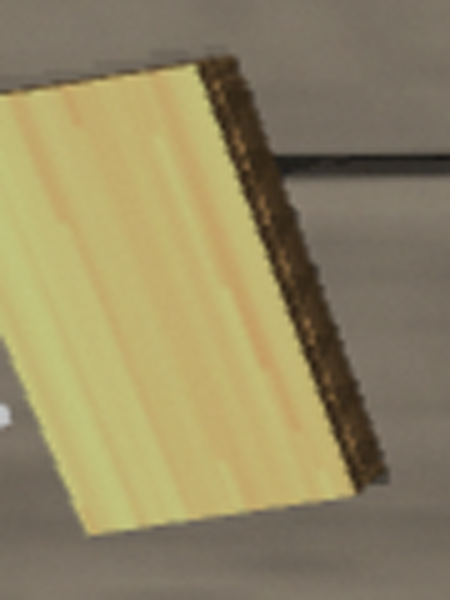

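Run:
```python
from h import *
import pickle
s=pickle.load(open("pics/b_s.pkl","rb"));C=cam("wrist",s)
print(C[0])
d=np.load("pics/b_d.npy");P=cloud(d,C)
def med(a):
    r0,r1,c0,c1=a; return np.median(P[r0:r1,c0:c1].reshape(-1,3),0),P[r0:r1,c0:c1,2].std()
k=.7
for n,a in dict(table=(100,160,360,400),tablenear=(10,30,40,120),paper=(190,230,430,470),board=(80,240,180,225),board2=(100,150,280,310),bed=(160,180,280,315),sleeveR=(60,150,322,333),sleeveL=(70,150,262,270),empty=(180,240,15,50)).items(): print(n,*med(a))
def z1(u,v): return u/4.618+235,v/4.615+150
def z2(u,v): return u/3.871+220,v/3.871+35
for n,z,pts in (("full",27+5,[z1(157,172),z1(436,157),z1(450,545),z1(192,562)]),("full",27,[z1(157,172),z1(436,157),z1(450,545),z1(192,562)]),):
    Q=np.array([onplane(u,v,z,C)[:2] for u,v in pts]);print(n,z,Q.tolist(),Q.mean(0),np.linalg.norm(Q-np.roll(Q,-1,0),axis=1))
```

```text
[[  0.    1.    0.3 509.2]
 [  1.   -0.    0.   80.9]
 [  0.    0.3  -1.  374.4]
 [  0.    0.    0.    1. ]]
table [539.7 185.6   0.8] 26.19062791580802
tablenear [ 431.6 -114.     0.5] 20.88711326838287
paper [629.6 270.2   5.8] 29.062779199931285
board [568.1  -5.    8.6] 16.13515267200199
board2 [532.9  93.9   8.5] 21.10402452983752
bed [579.5  96.6  13.5] 27.2154797676986
sleeveR [513.3 122.7  47.9] 17.958934178754795
sleeveL [516.5  66.3  48. ] 18.23465182688247
empty [ 619.6 -194.6   14.6] 22.179499569824138
full 32 [[594.2585752185071, 66.90190388361218], [591.7600787717156, 129.09029506472447], [687.8189082414518, 135.03136625814813], [691.3004289223868, 72.78086018338897]] [641.3 101. ] [62.2 96.2 62.3 97.2]
full 27 [[595.499998543874, 66.6968931703597], [592.965018086894, 129.79338326046562], [690.4265356883529, 135.82120827026137], [693.9588948790475, 72.66169626083895]] [643.2 101.2] [63.1 97.6 63.3 98.6]
```

Run:
```python
from h import *
import pickle
s=pickle.load(open("pics/b_s.pkl","rb"));C=cam("wrist",s)
def z1(u,v): return u/4.618+235,v/4.615+150
def z2(u,v): return u/3.871+220,v/3.871+35
def ang(a,b): d=b-a; return np.degrees(np.arctan2(d[1],d[0])),np.linalg.norm(d)
def o(p,z): return onplane(*p,z,C)[:2]
for n,z,a,b in (("bar",28,z2(595,47),z2(586,452)),("hinge",28,z2(68,45),z2(110,550)),("roofL",47.5,z2(120,68),z2(150,475)),("roofR",47.5,z2(440,48),z2(446,462)),("innerL",47.5,z2(193,68),z2(217,475)),("innerR",47.5,z2(379,55),z2(389,462)),("rear",47.5,z2(120,68),z2(440,48)),("mouth",47.5,z2(150,475),z2(446,462)),
 ("bedL",13,z1(127,110),z1(157,545)),("bedR",13,z1(455,100),z1(462,520)),("bedfront",13,z1(192,40),z1(365,35)),("tongue",47.5,z1(130,110),z1(460,93)),("boardL",8.5,(201*.7,75*.7),(250*.7,393*.7)),("boardbot",8.5,(251*.7,396*.7),(488*.7,384*.7))):
    a,b=o(a,z),o(b,z);print(n,a,b,(a+b)/2,ang(a,b))
```

```text
bar [463.2 167.3] [559.9 171.3] [511.5 169.3] (np.float64(2.371017709352885), np.float64(96.76243118626577))
hinge [461.3  41.3] [584.1  45.8] [522.7  43.5] (np.float64(2.1129781055004657), np.float64(122.95029848822928))
roofL [468.8  55. ] [561.2  58.5] [515.   56.8] (np.float64(2.1751661252914953), np.float64(92.38537580956809))
roofR [465.6 127.4] [559.  131.7] [512.3 129.5] (np.float64(2.652391728458534), np.float64(93.52099535544389))
innerL [469.   71.5] [561.4  75.1] [515.2  73.3] (np.float64(2.2062130912986504), np.float64(92.42638424930205))
innerR [466.9 113.6] [558.8 117.6] [512.8 115.6] (np.float64(2.4869127372349573), np.float64(92.02605122330678))
rear [468.8  55. ] [465.6 127.4] [467.2  91.2] (np.float64(92.58510427040358), np.float64(72.43680851526884))
mouth [561.2  58.5] [559.  131.7] [560.1  95.1] (np.float64(91.69458580704615), np.float64(73.21647212934151))
bedL [584.   59.5] [696.4  63.5] [640.2  61.5] (np.float64(2.0350219300594286), np.float64(112.46951486560496))
bedR [582.8 135.8] [690.8 140.9] [636.8 138.3] (np.float64(2.676544528865788), np.float64(108.06722406503143))
bedfront [567.9  75. ] [567.4 114.7] [567.6  94.8] (np.float64(90.83587163132144), np.float64(39.7132132818181))
tongue [576.9  62.2] [574.3 131.6] [575.6  96.9] (np.float64(92.15113021326006), np.float64(69.41873537008202))
boardL [462.7 -55.9] [706.1 -49. ] [584.4 -52.4] (np.float64(1.630981366242819), np.float64(243.5309231488607))
boardbot [708.9 -48.4] [701.2 149.7] [705.1  50.6] (np.float64(92.22936540123061), np.float64(198.26407795186896))
```

Request:
{"op": "step_arm", "data": {"deltas": [[-0.002,-0.036,0.004,0,0,0],[-0.002,-0.036,0.004,0,0,0],[-0.002,-0.036,0.004,0,0,0],[-0.002,-0.036,0.004,0,0,0],[-0.002,-0.036,0.004,0,0,0],[-0.002,-0.036,0.004,0,0,0],[-0.002,-0.036,0.004,0,0,0],[-0.002,-0.034,0.004,0,0,0],[0,0,0.004,0,0,0],[0,0,0,0,0,0]]}}

```text
clock: 4.08
position: [599.1, -191.9, 178.2]
eef_rot: [-0.013, 1.0, 0.009, 0.005]
contact_force: [-0.3, 1.7, -1.4]
finger_gap: 1.001
```

Run:
```python
from h import *
import pickle
s=manip.observe();print(s['position'],R.from_quat(s['eef_rot']).as_matrix().round(4),s['q'],np.abs(s['qd']).max())
p,d=manip.grab_frame("wrist");cv2.imwrite("pics/c_raw.png",p[...,::-1]);np.save("pics/c_d.npy",d)
pickle.dump(s,open("pics/c_s.pkl","wb"))
cv2.imwrite("pics/c_w.png",cv2.resize(p[...,::-1],(800,600)))
```

```text
[ 599.1 -191.9  178.2] [[-1. -0.  0.]
 [-0.  1.  0.]
 [-0.  0. -1.]] [ 0.   0.5  0.3  1.7 -0.2  1.   2. ] 0.04750803975517532
```

View pics/c_w.png

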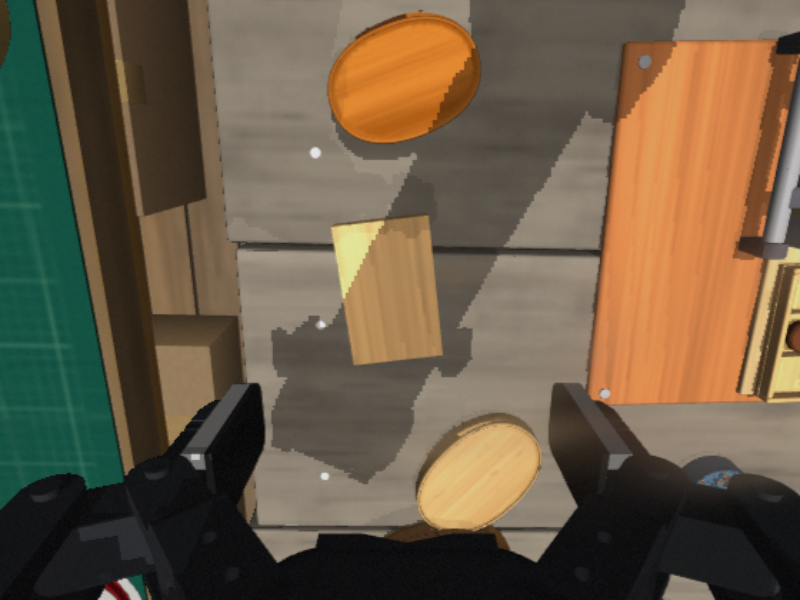

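Run:
```python
from h import *
import pickle
s=pickle.load(open("pics/c_s.pkl","rb"));C=cam("wrist",s)
Q=np.array([onplane(u*.7,v*.7,14,C)[:2] for u,v in [(332,226),(428,215),(441,354),(354,364)]])
e=np.roll(Q,-1,0)-Q
print(Q,Q.mean(0),np.linalg.norm(e,axis=1),np.degrees(np.arctan2(e[:,1],e[:,0])))
M=R.from_quat(s['eef_rot']).as_matrix();print(np.degrees(np.arctan2(M[1,1],M[0,1])), M[:,2].round(4))
print(onplane(238*.7,330*.7,0,C),onplane(440*.7,420*.7,14,C))
p=cv2.imread("pics/c_raw.png");cv2.imwrite("pics/c_z.png",cv2.resize(p[140:265,220:320],(480,600),interpolation=cv2.INTER_CUBIC))
```

```text
[[ 577.  -238. ]
 [ 568.4 -175.4]
 [ 667.1 -162.3]
 [ 675.9 -224.4]] [ 622.1 -200. ] [63.2 99.5 62.7 99.8] [  97.8    7.6  -81.9 -172.1]
91.47441757184714 [ 0.  0. -1.]
[ 656.8 -309.7    0. ] [ 720.8 -160.5   14. ]
```

View pics/c_z.png

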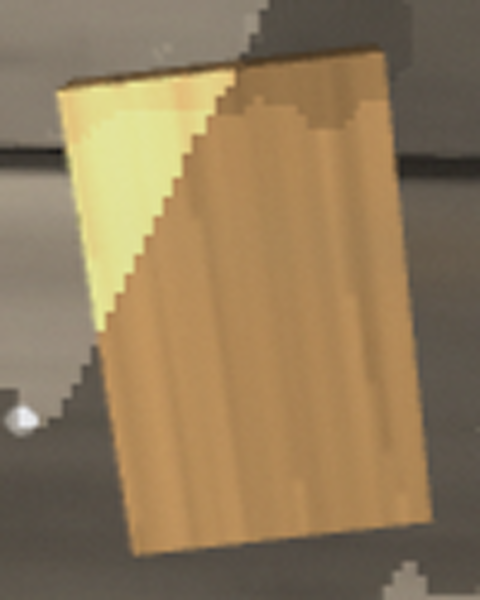

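Run:
```python
from h import *
import pickle
s=pickle.load(open("pics/c_s.pkl","rb"));m=manip.camera_model("wrist");C=(m['tool_from_camera'],)+cam("wrist",s)[1:]
d=np.load("pics/c_d.npy");P=cloud(d,C)
for r in range(264,345,8): print(r,[P[r,c].round(0).tolist() for c in (388,395,405,415)])
z=P[...,2];m=(d>0)&(d<200);print(z[m].max(), np.percentile(z[m],99.5))
Rt=R.from_quat(s['eef_rot'])
th=np.radians(97.9);G=np.array([[np.sin(th)*-1,np.cos(th),0],[np.cos(th),np.sin(th),0],[0,0,-1]]);print(np.linalg.det(G))
print((Rt.inv()*R.from_matrix(G)).as_rotvec().round(4), Rt.as_matrix().T@(np.array([622.1,-200,60])-s['position']))
```

```text
264 [[-92.0, 112.0, 180.0], [-93.0, 120.0, 180.0], [-93.0, 131.0, 181.0], [-90.0, 139.0, 174.0]]
272 [[7.0, 43.0, -28.0], [10.0, 44.0, -35.0], [10.0, 48.0, -35.0], [74.0, 0.0, -157.0]]
280 [[4.0, 43.0, -31.0], [9.0, 43.0, -39.0], [11.0, 45.0, -42.0], [10.0, 49.0, -41.0]]
288 [[1.0, 43.0, -31.0], [5.0, 43.0, -38.0], [10.0, 43.0, -47.0], [10.0, 47.0, -47.0]]
296 [[-2.0, 43.0, -32.0], [2.0, 43.0, -40.0], [8.0, 43.0, -50.0], [10.0, 45.0, -52.0]]
304 [[-5.0, 43.0, -33.0], [-0.0, 43.0, -41.0], [74.0, 0.0, -157.0], [9.0, 44.0, -56.0]]
312 [[-9.0, 43.0, -34.0], [-3.0, 42.0, -43.0], [4.0, 42.0, -53.0], [8.0, 43.0, -60.0]]
320 [[-12.0, 43.0, -34.0], [-7.0, 43.0, -43.0], [0.0, 43.0, -52.0], [6.0, 43.0, -60.0]]
328 [[-174.0, 119.0, 180.0], [-10.0, 43.0, -43.0], [-2.0, 43.0, -54.0], [4.0, 42.0, -62.0]]
336 [[-186.0, 121.0, 182.0], [-186.0, 129.0, 182.0], [-6.0, 43.0, -53.0], [1.0, 43.0, -62.0]]
344 [[-196.0, 122.0, 181.0], [-197.0, 130.0, 182.0], [-8.0, 43.0, -55.0], [15.0, 33.0, -84.0]]
-26.608925694438113 -30.470898238736318
0.9999999999999999
[ 0.   0.  -0.1] [-21.7 -10.9 118.2]
```

Run:
```python
from h import *
import pickle
s=manip.observe();print(s['position'])
for n in("scene","top"):
    p,d=manip.grab_frame(n);cv2.imwrite(f"pics/d_{n}.png",cv2.resize(p[...,::-1],(800,600)));np.save(f"pics/d_{n}.npy",d)
    P=cloud(d,cam(n)); u,v=proj(s['position'],cam(n));print(n,'tcp px',u,v)
    L=np.linalg.norm(P[...,:2]-s['position'][:2],axis=-1)
    m=(d>0)&(L<75)&(P[...,2]>50)&(P[...,2]<400); zz=P[...,2][m]; print(np.sort(zz)[:20], len(zz))
    r,c=np.where(m&(P[...,2]<np.sort(zz)[5]+12)); print(list(zip(r[:8],c[:8])), P[r[:8],c[:8]])
```

```text
[ 599.1 -192.7  178.8]
scene tcp px 334.59366075835936 198.8386619283465
[204.9 205.5 205.8 205.9 206.  206.6 206.7 206.8 207.2 207.2 207.3 207.4
 207.7 207.8 208.1 208.2 208.4 208.5 208.7 208.8] 3108
[(np.int64(175), np.int64(318)), (np.int64(175), np.int64(326)), (np.int64(176), np.int64(322)), (np.int64(176), np.int64(323)), (np.int64(176), np.int64(324)), (np.int64(176), np.int64(325)), (np.int64(176), np.int64(326)), (np.int64(176), np.int64(327))] [[ 590.3 -138.7  218. ]
 [ 605.  -148.8  218.4]
 [ 594.  -149.1  218.4]
 [ 596.7 -149.1  217.9]
 [ 598.5 -150.5  218. ]
 [ 600.3 -151.7  218. ]
 [ 604.2 -150.2  216.6]
 [ 605.3 -152.5  217.2]]
top tcp px 431.1045307109155 192.04473239123516
[207.7 210.9 211.  211.9 212.3 212.4 214.3 214.9 215.6 217.7 218.9 219.3
 220.  220.5 220.6 220.8 220.9 221.7 221.9 226.1] 2002
[(np.int64(191), np.int64(407)), (np.int64(191), np.int64(408)), (np.int64(191), np.int64(409)), (np.int64(191), np.int64(410)), (np.int64(191), np.int64(411)), (np.int64(192), np.int64(409)), (np.int64(192), np.int64(410)), (np.int64(192), np.int64(411))] [[ 592.1 -136.3  220.5]
 [ 592.  -138.   220.6]
 [ 592.7 -140.6  217.7]
 [ 592.4 -142.   218.9]
 [ 591.6 -142.9  221.9]
 [ 592.1 -142.   212.3]
 [ 591.3 -142.8  215.6]
 [ 589.8 -142.8  221.7]]
```

View pics/d_scene.png

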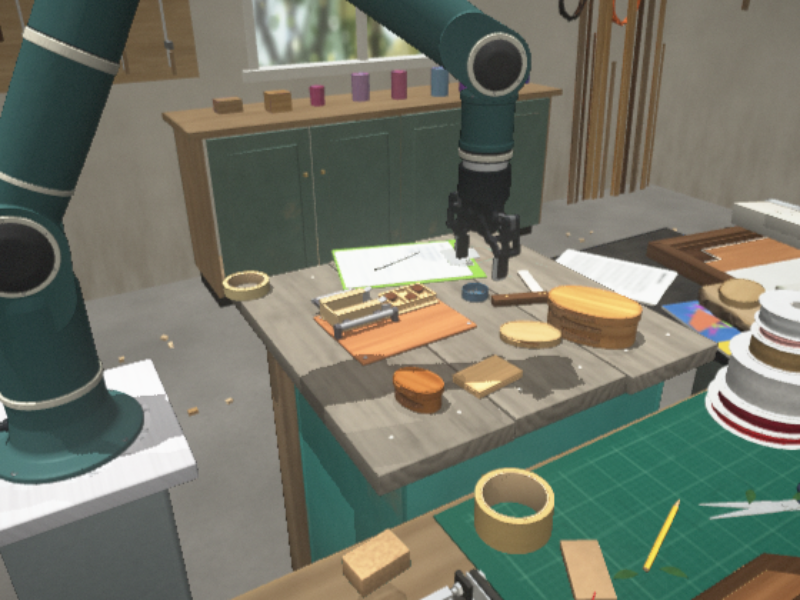

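Request:
{"op": "step_arm", "data": {"deltas": [[-0.006,-0.003,0.02,0,0,-0.037],[-0.006,-0.003,0.03,0,0,-0.037],[-0.005,-0.003,0.03,0,0,-0.037],[-0.005,-0.002,0.03,0,0,0],[0,0,0.01,0,0,0],[0,0,0,0,0,0]]}}

```text
clock: 4.73
position: [632.0, -183.4, 61.7]
eef_rot: [-0.081, 0.997, 0.011, 0.012]
contact_force: [0.9, -0.2, 0.4]
finger_gap: 1.002
```

```bash
cat >> h.py <<'E'
def goal(xyz,yaw):
    """tool deltas (mm, rad) to a tool-down pose, tool y at world angle yaw deg"""
    s=manip.observe();Rt=R.from_quat(s['eef_rot']);th=np.radians(yaw)
    G=np.array([[-np.sin(th),np.cos(th),0],[np.cos(th),np.sin(th),0],[0,0,-1]])
    rv=(Rt.inv()*R.from_matrix(G)).as_rotvec()
    M=Rt.as_matrix()
    print('pos',s['position'],'yaw %.2f'%np.degrees(np.arctan2(M[1,1],M[0,1])),'t',round(s['clock'],2))
    print('delta mm',M.T@(np.array(xyz)-s['position']),'rv',rv.round(4).tolist(),'F',s['contact_force'],'gap',round(s['finger_gap']*85.4,1))
def snap(cams,tag):
    for n in cams:
        s=manip.observe();p,d=manip.grab_frame(n);cv2.imwrite(f"pics/{tag}_{n}.png",cv2.resize(p[...,::-1],(800,600)));np.save(f"pics/{tag}_{n}.npy",d)
    import pickle;pickle.dump(s,open(f"pics/{tag}_s.pkl","wb"))
E
python3 - <<'E'
from h import *
goal((622.1,-200,0),97.9)
snap(["wrist"],"e")
E
```

```text
pos [ 632.  -183.4   61.7] yaw 99.35 t 4.73
delta mm [ 14.1 -16.   61.1] rv [0.0198, 0.0258, 0.0251] F [ 0.9 -0.2  0.4] gap 85.6
```

View pics/e_wrist.png

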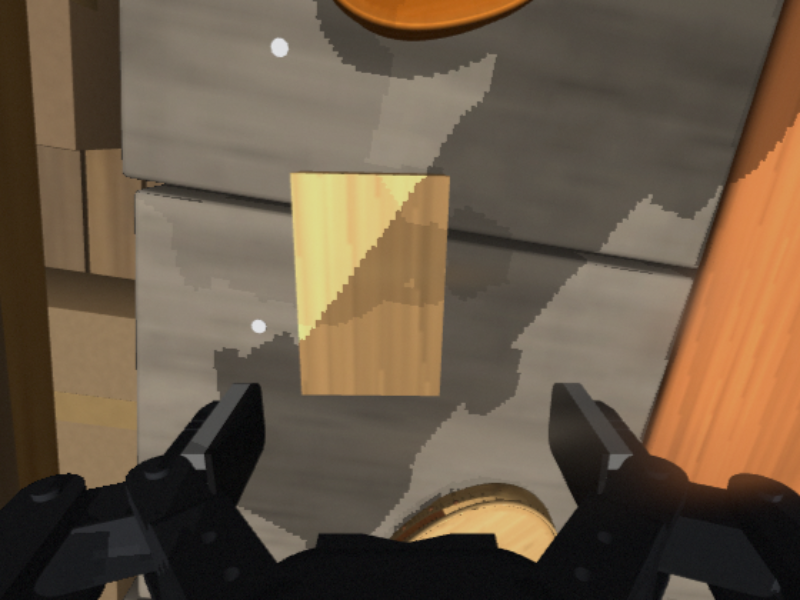

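Run:
```python
from h import *
import pickle
s=pickle.load(open("pics/e_s.pkl","rb"));C=cam("wrist",s)
for z in (14,):
    Q=np.array([onplane(u*.7,v*.7,z,C)[:2] for u,v in [(291,174),(449,176),(440,395),(302,395)]])
    e=np.roll(Q,-1,0)-Q
    print(Q,Q.mean(0),np.linalg.norm(e,axis=1),np.degrees(np.arctan2(e[:,1],e[:,0])))
d=np.load("pics/e_wrist.npy");P=cloud(d,C);print(np.median(P[140:260,230:290].reshape(-1,3),0))
m=manip.camera_model("wrist");T=cloud(d,(m['tool_from_camera'],)+C[1:])
for cs in ((120,190),(380,450)):
    q=T[265:340,cs[0]:cs[1]];k=(q[...,2]>-70)&(q[...,2]<0);print(np.percentile(q[k],[1,50,99],axis=0))
```

```text
[[ 577.7 -238.3]
 [ 568.3 -175.5]
 [ 667.2 -160.8]
 [ 676.9 -224.4]] [ 622.5 -199.8] [ 63.5 100.   64.4 100.2] [  98.5    8.5  -81.3 -172.1]
[ 618.5 -200.2   14.5]
[[-10.9 -55.9 -68.7]
 [  6.2 -43.1 -50. ]
 [ 11.  -42.3 -28.5]]
[[-11.2  42.2 -68.7]
 [  6.   43.  -50. ]
 [ 10.9  55.8 -28.4]]
```

Request:
{"op": "step_arm", "data": {"deltas": [[0.007,-0.008,0.01,0.01,0.013,0.01],[0.007,-0.008,0.01,0.01,0.013,0.01],[0,0,0.01,0,0,0],[0,0,0,0,0,0],[0,0,0,0,0,0]]}}

```text
clock: 5.2
position: [623.3, -202.3, 35.8]
eef_rot: [-0.071, 0.997, -0.003, 0.003]
contact_force: [-0.0, -0.5, 0.5]
finger_gap: 0.999
```

Run:
```python
from h import *
goal((622.4,-200,-18),98.2)
```

```text
pos [ 623.3 -202.3   35.8] yaw 98.16 t 5.2
delta mm [ 0.9  2.7 53.8] rv [-0.0057, 0.0057, -0.0006] F [-0.  -0.5  0.5] gap 85.3
```

Request:
{"op": "step_arm", "data": {"deltas": [[0.001,0.002,0.008,-0.005,0.005,0],[0,0,0.008,0,0,0],[0,0,0,0,0,0]]}}

```text
clock: 5.45
position: [622.8, -200.8, 19.8]
eef_rot: [-0.071, 0.997, -0.0, 0.001]
contact_force: [-0.2, -0.2, -0.2]
finger_gap: 1.005
```

Run:
```python
from h import *
goal((622.4,-200,-18),98.2)
snap(["wrist"],"f")
```

```text
pos [ 622.8 -200.8   19.8] yaw 98.13 t 5.45
delta mm [ 0.3  0.9 37.8] rv [-0.0009, 0.0026, -0.0012] F [-0.2 -0.2 -0.2] gap 85.8
```

View pics/f_wrist.png

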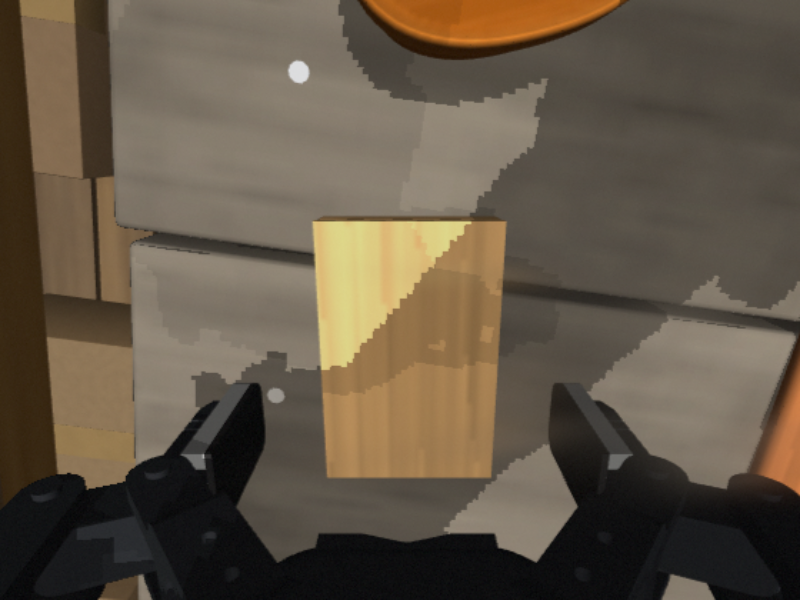

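Request:
{"op": "step_arm", "data": {"deltas": [[0,0.001,0.008,0,0,0],[0,0,0.008,0,0,0],[0,0,0.004,0,0,0]]}}

```text
clock: 5.75
position: [624.3, -200.0, 0.0]
eef_rot: [-0.071, 0.997, -0.001, 0.003]
contact_force: [-1.2, 0.6, 0.2]
finger_gap: 0.999
```

Request:
{"op": "step_arm", "data": {"deltas": [[0,0,0.006,0,0,0],[0,0,0.006,0,0,0],[0,0,0,0,0,0]]}}

```text
clock: 6.0
position: [623.4, -199.6, -15.0]
eef_rot: [-0.071, 0.997, -0.0, 0.002]
contact_force: [-0.8, 0.5, 0.0]
finger_gap: 1.0
```

Run:
```python
from h import *
goal((622.4,-200,-17),98.2)
```

```text
pos [ 623.4 -199.6  -15. ] yaw 98.15 t 6.0
delta mm [ 1.  -0.3  2. ] rv [-0.0009, 0.0036, -0.0008] F [-0.8  0.5  0. ] gap 85.4
```

Request:
{"op": "step_arm", "data": {"deltas": [[0.001,0,0.001,0,0.003,0],[0,0,0,0,0,0],[0,0,0,0,0,0],[0,0,0,0,0,0],[0,0,0,0,0,0]], "grip": 0.05}}

```text
clock: 6.42
position: [622.6, -200.1, -15.9]
eef_rot: [-0.071, 0.997, -0.001, 0.0]
contact_force: [-0.2, 0.1, -1.0]
finger_gap: 0.729
```

Run:
```python
from h import *
goal((622.4,-200,-17),98.2)
snap(["wrist"],"g")
C=cam("wrist");m=manip.camera_model("wrist");T=cloud(np.load("pics/g_wrist.npy"),(m['tool_from_camera'],)+C[1:])
for cs in ((100,270),(300,460)):
    q=T[265:350,cs[0]:cs[1]];k=(q[...,2]>-70)&(q[...,2]<0);print(np.percentile(q[k],[1,50,99],axis=0))
```

```text
pos [ 622.6 -200.1  -15.9] yaw 98.14 t 6.42
delta mm [0.1 0.1 1.1] rv [-0.0013, 0.0007, -0.0011] F [-0.2  0.1 -1. ] gap 62.3
[[-34.9 -84.7 -69.3]
 [ -2.6 -32.3 -30.8]
 [ 12.1  -7.  -15.3]]
[[-35.    6.9 -69.3]
 [ -2.3  31.4 -30.8]
 [ 12.1  80.4 -15.5]]
```

View pics/g_wrist.png

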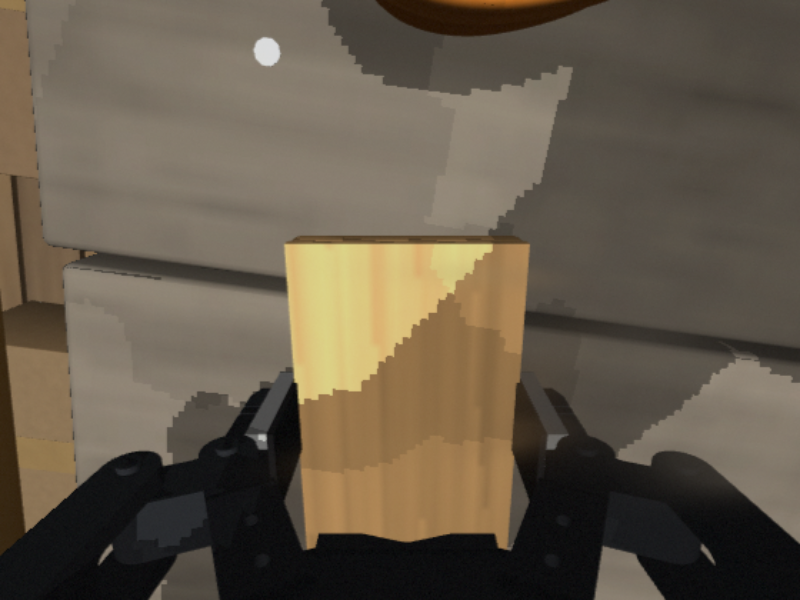

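Request:
{"op": "step_arm", "data": {"deltas": [[0,0,-0.02,0,0,0],[0,0,-0.035,0,0,0.034],[0,0,-0.035,0,0,0.034],[0,0,-0.03,0,0,0.034],[-0.008,0.02,-0.008,0,0,0],[-0.011,0.033,0,0,0,0],[-0.011,0.033,0,0,0,0],[-0.011,0.033,0,0,0,0],[-0.011,0.033,0,0,0,0],[-0.011,0.033,0,0,0,0],[-0.011,0.033,0,0,0,0],[-0.011,0.033,0,0,0,0]]}}

```text
clock: 7.47
position: [699.7, 48.3, 118.0]
eef_rot: [-0.006, 1.0, -0.003, -0.0]
contact_force: [1.1, -0.1, -1.5]
finger_gap: 0.726
```

Run:
```python
from h import *
goal((710,101,110),92.5)
```

```text
pos [699.7  48.3 118. ] yaw 90.69 t 7.47
delta mm [-11.   52.6   7.7] rv [-0.0062, -0.001, -0.0316] F [ 1.1 -0.1 -1.5] gap 62.0
```

Request:
{"op": "step_arm", "data": {"deltas": [[-0.004,0.02,0.003,-0.003,0,-0.016],[-0.004,0.02,0.003,-0.003,0,-0.016],[-0.003,0.008,0.002,0,0,0],[0,0,0,0,0,0],[0,0,0,0,0,0]]}}

```text
clock: 7.88
position: [709.0, 109.4, 107.2]
eef_rot: [-0.03, 1.0, 0.002, -0.002]
contact_force: [-0.2, -1.3, -0.4]
finger_gap: 0.728
```

Run:
```python
from h import *
goal((643,101,110),92.5)
snap(["wrist"],"i")
goal((643,101,110),92.5)
p=cv2.imread("pics/i_wrist.png");cv2.imwrite("pics/i_z.png",cv2.resize(p[0:300,250:560],(620,600),interpolation=cv2.INTER_CUBIC))
```

```text
pos [709.  109.4 107.2] yaw 93.39 t 7.88
delta mm [66.3 -4.5 -2.6] rv [0.0036, -0.0031, 0.0155] F [-0.2 -1.3 -0.4] gap 62.2
pos [708.9 108.7 107.2] yaw 93.33 t 7.93
delta mm [66.2 -3.8 -2.6] rv [0.0034, -0.0032, 0.0145] F [ 0.4  0.2 -0.5] gap 62.4
```

View pics/i_wrist.png

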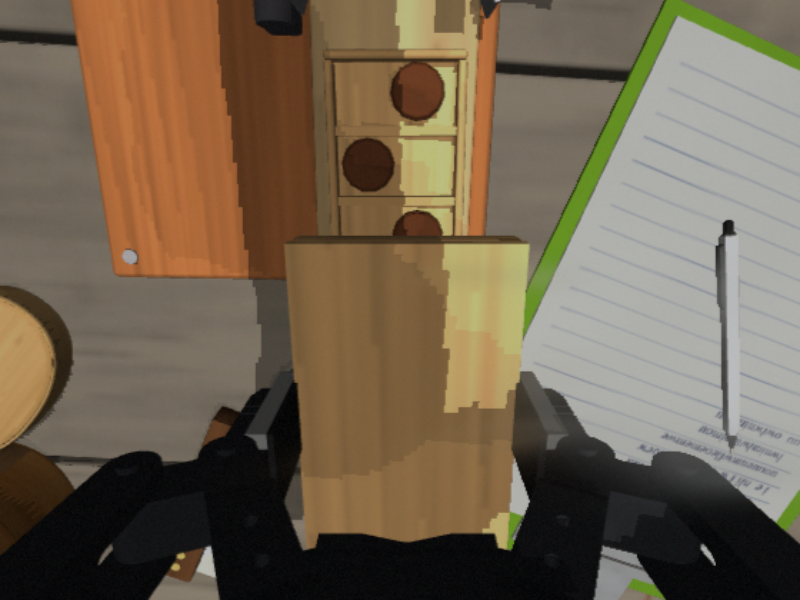

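View pics/i_z.png

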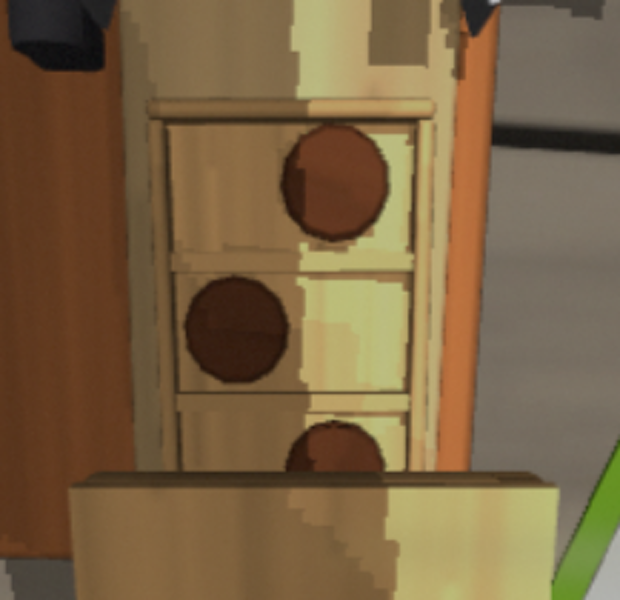

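Run:
```python
from h import *
import pickle
s=pickle.load(open("pics/i_s.pkl","rb"));C=cam("wrist",s)
f=lambda u,v,z:onplane((250+u/2)*.7,v/2*.7,z,C)[:2]
a=lambda p,q:np.degrees(np.arctan2(*(q-p)[::-1]))
TL,TR,BL,BR=f(149,100,27),f(433,100,27),f(163,470,27),f(425,470,27)
print(TL,TR,BL,BR,np.linalg.norm(TL-TR),a(TL,TR),a(TL,BL),a(TR,BR),a((TL+TR)/2,(BL+BR)/2))
print('center guess from near edge',(TL+TR)/2+50*np.array([np.cos(np.radians(3)),np.sin(np.radians(3))]))
w1=(f(290,253,27)+f(290,271,27))/2;w2=(f(290,393,27)+f(290,411,27))/2;print('walls',w1,w2,(w1+w2)/2)
w1=(f(290,271,27));w2=(f(290,411,27));print('walls far edges',w1,w2,(w1+w2)/2-[2,0])
z=14+s['position'][2]+15.9
q=[onplane(u*.7,v*.7,z,C)[:2] for u,v in ((286,243),(527,243))];print('carried near edge',q,np.linalg.norm(q[0]-q[1]),a(*q),(q[0]+q[1])/2)
M=R.from_quat(s['eef_rot']).as_matrix();print('carried centre rel tool', M.T@(np.append((q[0]+q[1])/2,z)-s['position']), s['position'])
d=np.load("pics/i_wrist.npy");P=cloud(d,C);print('ztop',np.median(P[200:300,240:320,2]))
```

```text
[596.2  67.1] [592.5 129.4] [677.8  71.3] [674.1 135.1] 62.388913052962174 93.37048248391422 2.951994398347279 4.024728215336123 3.4886129806905397
center guess from near edge [644.3 100.9]
walls [628.   99.8] [659.7 101.4] [643.9 100.6]
walls far edges [630.   99.9] [661.8 101.5] [643.9 100.7]
carried near edge [array([661.2,  74.9]), array([657.5, 138.1])] 63.28175076697692 93.3013528832569 [659.4 106.5]
carried centre rel tool [ 49.8   0.1 -29.7] [709.  109.4 107.2]
ztop 137.96355729745858
```

Request:
{"op": "step_arm", "data": {"deltas": [[0.014,-0.001,0.01,0.002,-0.002,0],[0.018,-0.001,0.018,0.002,-0.001,0],[0.018,-0.001,0.02,0,0,0],[0.01,0,0.015,0,0,0],[0.004,0,0.008,0,0,0],[0,0,0,0,0,0],[0,0,0,0,0,0]]}}

```text
clock: 8.52
position: [645.1, 82.2, 37.0]
eef_rot: [-0.018, 1.0, -0.005, 0.003]
contact_force: [0.2, -1.0, -1.0]
finger_gap: 0.729
```

Run:
```python
from h import *
goal((643.9,101,20),93.3)
```

```text
pos [645.1  82.2  37. ] yaw 92.06 t 8.52
delta mm [ 0.7 19.  16.8] rv [-0.0092, 0.0052, -0.0216] F [ 0.2 -1.  -1. ] gap 62.3
```

Request:
{"op": "step_arm", "data": {"deltas": [[0,0.01,0.002,-0.005,0.003,-0.011],[0.001,0.009,0.002,-0.004,0.002,-0.01],[0,0,0,0,0,0],[0,0,0,0,0,0]]}}

```text
clock: 8.85
position: [648.0, 101.5, 35.9]
eef_rot: [-0.028, 1.0, 0.001, 0.003]
contact_force: [-0.1, -0.2, -0.6]
finger_gap: 0.733
```

Run:
```python
from h import *
goal((643.9,101,20),93.3)
```

```text
pos [648.  101.5  35.9] yaw 93.24 t 8.85
delta mm [ 4.2 -0.3 15.8] rv [0.0009, 0.0068, -0.001] F [-0.1 -0.2 -0.6] gap 62.6
```

Request:
{"op": "step_arm", "data": {"deltas": [[0.004,0,0.003,0.001,0.006,-0.001],[0,0,0.004,0,0,0],[0,0,0.004,0,0,0],[0,0,0,0,0,0]]}}

```text
clock: 9.18
position: [644.9, 102.9, 24.9]
eef_rot: [-0.03, 1.0, 0.0, 0.001]
contact_force: [-0.7, -0.0, -1.4]
finger_gap: 0.727
```

Run:
```python
from h import *
goal((643.9,101,12),93.3)
snap(["scene"],"j")
p=cv2.imread("pics/j_scene.png");cv2.imwrite("pics/j_z.png",cv2.resize(p[230:380,300:480],(720,600),interpolation=cv2.INTER_CUBIC))
```

```text
pos [644.9 102.9  24.9] yaw 93.43 t 9.18
delta mm [ 1.1 -1.8 12.9] rv [0.0005, 0.0027, 0.0023] F [-0.7 -0.  -1.4] gap 62.1
```

View pics/j_z.png

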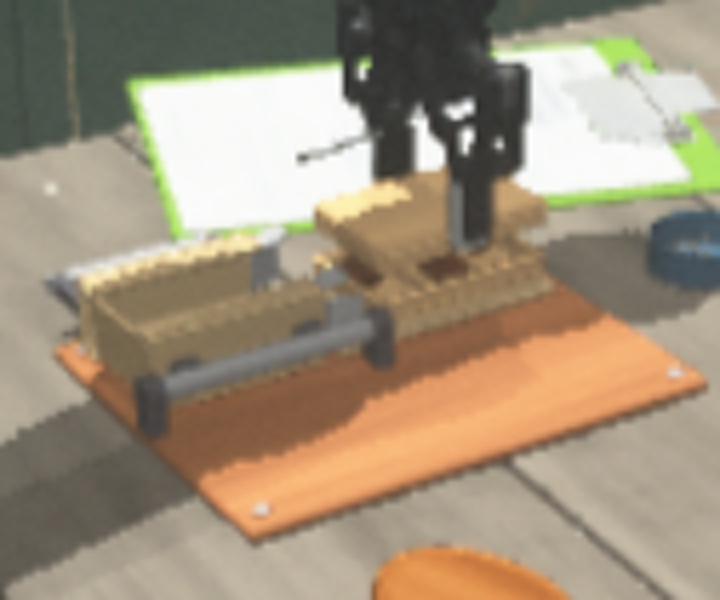

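Request:
{"op": "step_arm", "data": {"deltas": [[0.001,-0.002,0.002,0,0.003,0.002],[0,0,0.003,0,0,0],[0,0,0.003,0,0,0],[0,0,0,0,0,0]]}}

```text
clock: 9.57
position: [644.2, 99.9, 16.3]
eef_rot: [-0.028, 1.0, 0.0, -0.0]
contact_force: [0.1, 0.3, -0.9]
finger_gap: 0.729
```

Run:
```python
from h import *
goal((643.9,101,11),93.3)
```

```text
pos [644.2  99.9  16.3] yaw 93.26 t 9.57
delta mm [0.2 1.1 5.3] rv [0.0, -0.0003, -0.0007] F [ 0.1  0.3 -0.9] gap 62.2
```

Request:
{"op": "step_arm", "data": {"deltas": [[0,0.001,0.002,0,0,0],[0,0,0.002,0,0,0],[0,0,0.001,0,0,0],[0,0,0,0,0,0]]}}

```text
clock: 9.9
position: [644.2, 100.8, 10.7]
eef_rot: [-0.028, 1.0, -0.0, -0.0]
contact_force: [-0.3, -0.1, 0.8]
finger_gap: 0.73
```

Run:
```python
from h import *
goal((643.9,101,11),93.3)
```

```text
pos [644.2 100.8  10.7] yaw 93.24 t 9.9
delta mm [ 0.3  0.2 -0.3] rv [-0.0001, -0.0003, -0.001] F [-0.3 -0.1  0.8] gap 62.3
```

Press gently a bit further, checking for contact force.

Request:
{"op": "step_arm", "data": {"deltas": [[0,0,0.001,0,0,0],[0,0,0.001,0,0,0]]}}

```text
clock: 10.07
position: [644.3, 100.8, 10.7]
eef_rot: [-0.028, 1.0, 0.0, -0.0]
contact_force: [-3.5, 0.2, 6.3]
finger_gap: 0.73
```

Run:
```python
from h import *
goal((643.9,101,11),93.3)
snap(["scene"],"k")
p=cv2.imread("pics/k_scene.png");cv2.imwrite("pics/k_z.png",cv2.resize(p[230:380,300:480],(720,600),interpolation=cv2.INTER_CUBIC))
```

```text
pos [644.3 100.8  10.7] yaw 93.25 t 10.07
delta mm [ 0.3  0.2 -0.3] rv [0.0005, -0.0009, -0.0009] F [-3.5  0.2  6.3] gap 62.4
```

View pics/k_z.png

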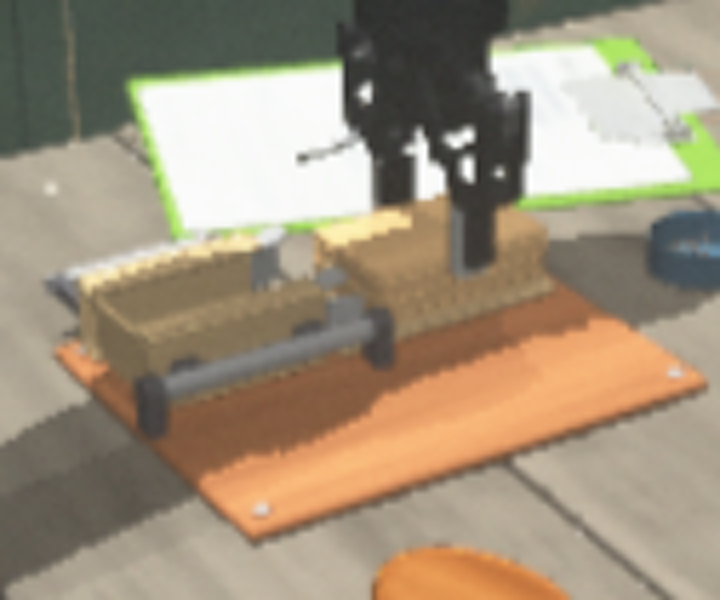

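Request:
{"op": "step_arm", "data": {"deltas": [[0,0,-0.001,0,0,0],[0,0,0,0,0,0],[0,0,0,0,0,0]], "grip": 0.08}}

```text
clock: 10.37
position: [645.0, 101.0, 12.8]
eef_rot: [-0.028, 1.0, 0.001, 0.001]
contact_force: [-0.3, 0.2, 0.2]
finger_gap: 0.938
```

Request:
{"op": "step_arm", "data": {"deltas": [[0,0,0.005,0,0,0],[0,0,0.005,0,0,0],[0,0,0.002,0,0,0],[0,0,0,0,0,0]]}}

```text
clock: 10.7
position: [645.3, 101.2, -0.6]
eef_rot: [-0.028, 1.0, 0.001, 0.001]
contact_force: [1.2, -0.0, 0.2]
finger_gap: 0.936
```

Run:
```python
from h import *
goal((643.9,101,-2),93.3)
snap(["wrist"],"l")
```

```text
pos [645.3 101.2  -0.6] yaw 93.26 t 10.7
delta mm [ 1.4 -0.2  1.4] rv [0.0011, 0.0016, -0.0007] F [ 1.2 -0.   0.2] gap 79.9
```

View pics/l_wrist.png

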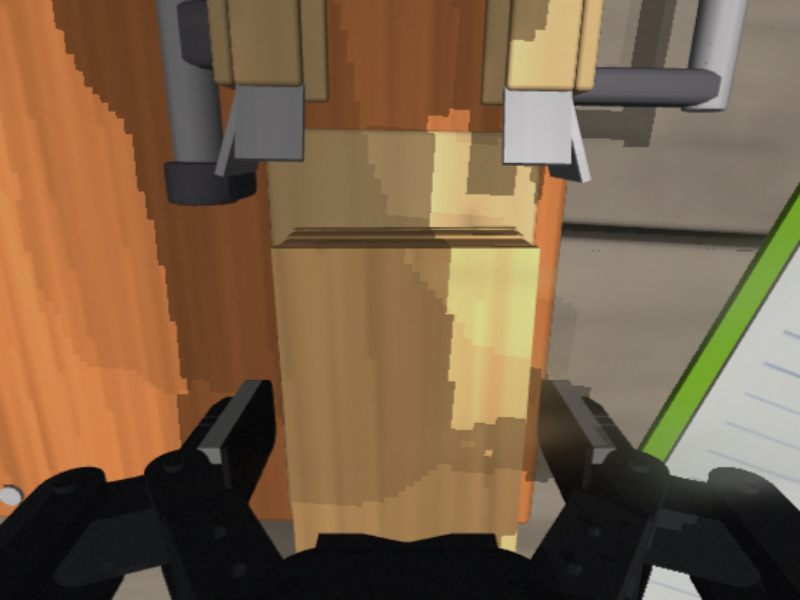

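Run:
```python
from h import *
import pickle
s=pickle.load(open("pics/l_s.pkl","rb"));C=cam("wrist",s)
o=lambda u,v,z:onplane(u*.7,v*.7,z,C)[:2]
a=lambda p,q:np.degrees(np.arctan2(*(q-p)[::-1]))
l,r=o(303,160,45.5),o(504,163,45.5);l2,r2=o(233,160,45.5),o(571,163,45.5);print('tongue in',l,r,(l+r)/2,'out',l2,r2,(l2+r2)/2,a(l,r))
l,r=o(272,248,41),o(538,248,41);print('tray',l,r,(l+r)/2,a(l,r))
l,r=o(305,130,13),o(503,132,13);print('bedfront',l,r)
l,r=o(327,0,47),o(327,100,47);print(l,r,a(l,r))
l,r=o(327,100,12.5),o(484,104,12.5);print('sleeve floor edges',(l+r)/2,l,r)
```

```text
tongue in [575.5  74.8] [573.6 118.5] [574.6  96.6] out [576.3  59.6] [572.8 133.1] [574.6  96.3] 92.38421003005321
tray [596.3  66.4] [592.8 129.7] [594.5  98.1] 93.20076560514772
bedfront [568.6  68.8] [566.  123.6]
[544.8  80. ] [563.1  80.1] 0.4765836705286105
sleeve floor edges [559.8  96.2] [560.5  74.8] [559.1 117.7]
```

Request:
{"op": "step_arm", "data": {"deltas": [[0.001,0,0.002,0,0.001,0],[0,0,0,0,0,0],[0,0,0,0,0,0],[0,0,0,0,0,0]], "grip": 0.05}}

```text
clock: 11.08
position: [644.1, 101.0, -2.8]
eef_rot: [-0.028, 1.0, 0.0, -0.0]
contact_force: [0.1, -1.1, 1.5]
finger_gap: 0.737
```

Run:
```python
from h import *
goal((604,97.9,-2.5),92.4)
```

```text
pos [644.1 101.   -2.8] yaw 93.25 t 11.08
delta mm [40.2 -0.8 -0.3] rv [0.0008, 0.0, 0.0149] F [ 0.1 -1.1  1.5] gap 62.9
```

Request:
{"op": "step_arm", "data": {"deltas": [[0.004,0,0,0,0,0.005],[0.005,0,0,0,0,0.005],[0.005,0,0,0,0,0.005],[0.004,0,0,0,0,0]]}}

```text
clock: 11.42
position: [625.9, 99.9, -2.7]
eef_rot: [-0.02, 1.0, 0.0, 0.001]
contact_force: [0.4, -0.5, -0.6]
finger_gap: 0.739
```

Run:
```python
from h import *
goal((604,97.9,-2.5),92.4)
```

```text
pos [625.9  99.9  -2.7] yaw 92.29 t 11.42
delta mm [22.  -1.1 -0.3] rv [0.0007, 0.0023, -0.0019] F [ 0.4 -0.5 -0.6] gap 63.1
```

Request:
{"op": "step_arm", "data": {"deltas": [[0.005,0,0,0,0.001,-0.001],[0.005,0,0,0,0.001,0],[0.005,0,0,0,0,0],[0.005,0,0,0,0,0],[0.002,0,0,0,0,0],[0,0,0,0,0,0]]}}

```text
clock: 11.92
position: [599.4, 99.0, -2.8]
eef_rot: [-0.021, 1.0, 0.0, -0.001]
contact_force: [0.1, 0.6, -1.4]
finger_gap: 0.737
```

Run:
```python
from h import *
goal((604,97.9,-2.5),92.4)
snap(["wrist"],"m")
```

```text
pos [599.4  99.   -2.8] yaw 92.37 t 11.92
delta mm [-4.6 -1.3 -0.3] rv [0.0008, -0.0016, -0.0005] F [ 0.1  0.6 -1.4] gap 62.9
```

View pics/m_wrist.png

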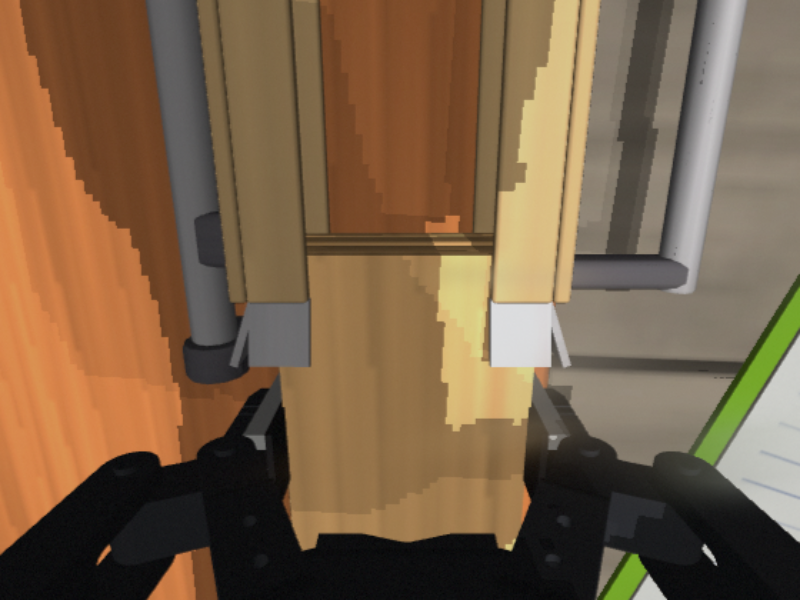

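Request:
{"op": "step_arm", "data": {"deltas": [[0,0,0,0,0,0],[0,0,0,0,0,0],[0,0,-0.015,0,0,0],[0,0,-0.02,0,0,0],[0,0,-0.02,0,0,0],[-0.015,0,-0.01,0,0,0],[-0.025,0,0,0,0,0],[-0.025,0,0,0,0,0],[-0.01,0,0,0,0,0],[0,0,0,0,0,0]], "grip": 0.078}}

```text
clock: 12.8
position: [677.7, 102.5, 65.8]
eef_rot: [-0.021, 1.0, 0.001, -0.001]
contact_force: [-1.4, -0.4, -0.4]
finger_gap: 0.911
```

Request:
{"op": "step_arm", "data": {"deltas": [[0,0,0,0,0,0],[0,0,0,0,0,0],[0,0,0,0,0,0],[0,0,0,0,0,0],[0,0,0,0,0,0],[0,0,0,0,0,0]], "grip": 0.0}}

```text
clock: 13.3
position: [673.9, 102.1, 64.7]
eef_rot: [-0.021, 1.0, 0.0, -0.004]
contact_force: [0.2, -0.1, -0.3]
finger_gap: 0.058
```

Run:
```python
from h import *
goal((674,101,40),92.4)
snap(["wrist"],"n")
C=cam("wrist");m=manip.camera_model("wrist");d=np.load("pics/n_wrist.npy");T=cloud(d,(m['tool_from_camera'],)+C[1:])
k=(d>0)&(np.abs(T[...,0])<13)&(np.abs(T[...,1])<40)&(T[...,2]>-70)&(T[...,2]<15);print(np.percentile(T[k],[1,50,99],axis=0))
print(np.sort(T[k][:,2])[-10:])
```

```text
pos [673.9 102.1  64.7] yaw 92.38 t 13.3
delta mm [-0.2 -1.2 24.7] rv [0.0011, -0.0072, -0.0003] F [ 0.2 -0.1 -0.3] gap 5.0
[[-10.  -36.5 -69.9]
 [  9.8   2.4 -61.7]
 [ 12.7  36.7 -21. ]]
[-18.5 -18.4 -18.4 -18.4 -18.3 -18.3 -18.2 -18.  -18.  -17.5]
```

View pics/n_wrist.png

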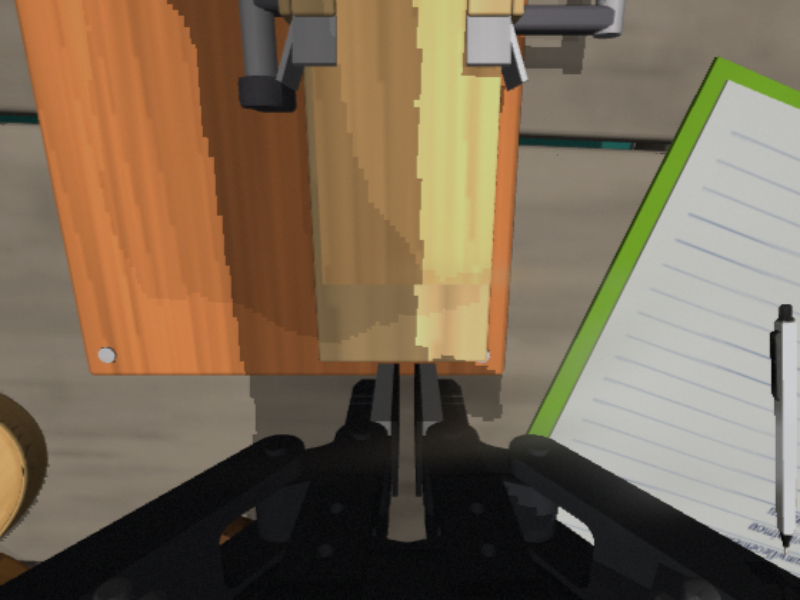

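Run:
```python
from h import *
import pickle
s=pickle.load(open("pics/n_s.pkl","rb"));C=cam("wrist",s)
o=lambda u,v,z:onplane(u*.7,v*.7,z,C)[:2]
print('tail z41',o(322,284,41),o(490,284,41),'bed end z13',o(320,360,13),o(490,360,13),'tongue',o(337,66,45.5),o(467,66,45.5))
d=np.load("pics/n_wrist.npy");P=cloud(d,C)
for r in (150,185,194,197,200,203,206,215,240): print(r,P[r,260])
```

```text
tail z41 [651.3  69. ] [648.7 133.3] bed end z13 [695.6  63.1] [692.4 141.9] tongue [575.3  75.3] [573.6 118.2]
150 [623.9  87.4  41.6]
185 [642.9  87.7  40.5]
194 [648.1  87.8  40. ]
197 [649.2  87.9  42.3]
200 [659.   86.2  12.8]
203 [660.8  86.2  13.3]
206 [662.7  86.3  13.7]
215 [668.7  86.4  13.6]
240 [686.   86.7  13.1]
```

Request:
{"op": "step_arm", "data": {"deltas": [[-0.001,-0.001,0.02,0.001,-0.004,0],[0,0,0.02,0,-0.003,0],[0,0,0.01,0,0,0],[0,0,0.004,0,0,0],[0,0,0,0,0,0]]}}

```text
clock: 13.77
position: [675.7, 101.9, 10.7]
eef_rot: [-0.021, 1.0, 0.001, 0.002]
contact_force: [0.7, -0.2, -0.5]
finger_gap: -0.0
```

Run:
```python
from h import *
goal((674,100.5,2),92.4)
```

```text
pos [675.7 101.9  10.7] yaw 92.41 t 13.77
delta mm [ 1.8 -1.3  8.7] rv [0.0011, 0.0031, 0.0002] F [ 0.7 -0.2 -0.5] gap -0.0
```

Request:
{"op": "step_arm", "data": {"deltas": [[0,-0.001,0.004,0.001,0.003,0],[0.001,0,0.004,0,0,0],[0.004,0,0,0,0,0],[0.005,0,0,0,0,0]]}}

```text
clock: 14.1
position: [667.4, 100.4, 3.9]
eef_rot: [-0.021, 1.0, 0.0, 0.002]
contact_force: [0.9, 0.5, 1.2]
finger_gap: 0.003
```

Run:
```python
from h import *
goal((640,99.3,2),92.4)
```

```text
pos [667.4 100.4   3.9] yaw 92.40 t 14.1
delta mm [27.4  0.1  1.8] rv [0.0002, 0.0032, 0.0001] F [0.9 0.5 1.2] gap 0.3
```

Request:
{"op": "step_arm", "data": {"deltas": [[0.005,0,0.001,0,0.002,0],[0.005,0,0,0,0,0],[0.005,0,0,0,0,0],[0.005,0,0,0,0,0],[0.005,0,0,0,0,0]]}}

```text
clock: 14.52
position: [641.1, 99.4, 4.7]
eef_rot: [-0.021, 1.0, 0.0, 0.003]
contact_force: [1.5, 0.5, -0.1]
finger_gap: 0.003
```

Run:
```python
from h import *
goal((600,97.6,2.5),92.4)
snap(["wrist"],"o")
```

```text
pos [641.1  99.4   4.7] yaw 92.40 t 14.52
delta mm [41.2 -0.1  2. ] rv [0.0007, 0.0052, -0.0001] F [ 1.5  0.5 -0.1] gap 0.3
```

View pics/o_wrist.png

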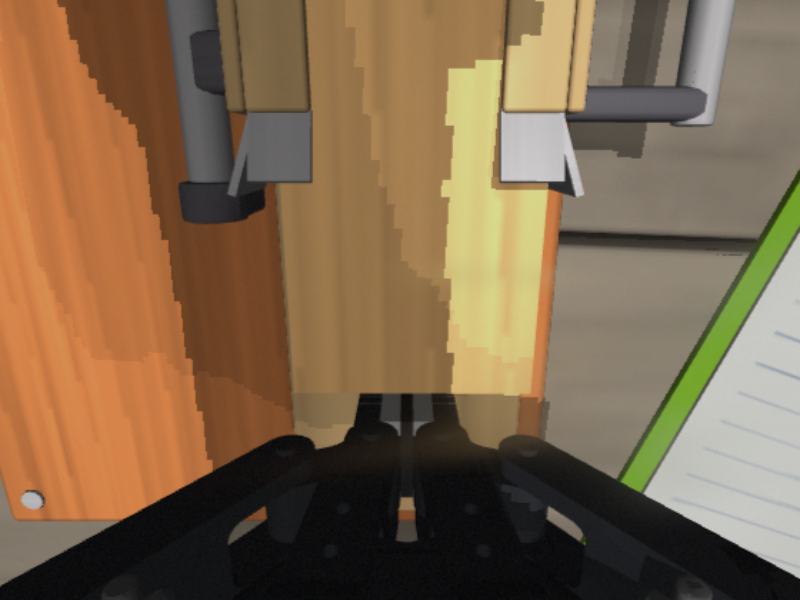

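Request:
{"op": "step_arm", "data": {"deltas": [[0.005,0,0.001,0.001,0.004,0],[0.005,0,0,0,0,0],[0.005,0,0,0,0,0],[0.005,0,0,0,0,0],[0.005,0,0,0,0,0],[0.005,0,0,0,0,0]]}}

```text
clock: 15.07
position: [609.0, 98.2, 4.4]
eef_rot: [-0.021, 1.0, 0.0, 0.002]
contact_force: [1.8, -0.4, -0.9]
finger_gap: 0.003
```

Run:
```python
from h import *
goal((581,97.1,2.5),92.4)
```

```text
pos [609.   98.2   4.4] yaw 92.40 t 15.07
delta mm [28.   0.1  1.9] rv [-0.0, 0.0031, 0.0001] F [ 1.8 -0.4 -0.9] gap 0.2
```

Request:
{"op": "step_arm", "data": {"deltas": [[0.005,0,0.001,0,0.003,0],[0.005,0,0,0,0,0],[0.005,0,0,0,0,0],[0.003,0,0,0,0,0]]}}

```text
clock: 15.4
position: [589.0, 97.4, 3.6]
eef_rot: [-0.021, 1.0, 0.0, 0.0]
contact_force: [1.7, -0.9, -0.5]
finger_gap: 0.001
```

Run:
```python
from h import *
goal((581,97.1,2.5),92.4)
snap(["wrist"],"p")
```

```text
pos [589.   97.4   3.6] yaw 92.41 t 15.4
delta mm [8.  0.  1.1] rv [0.0001, 0.0004, 0.0001] F [ 1.7 -0.9 -0.5] gap 0.0
```

View pics/p_wrist.png

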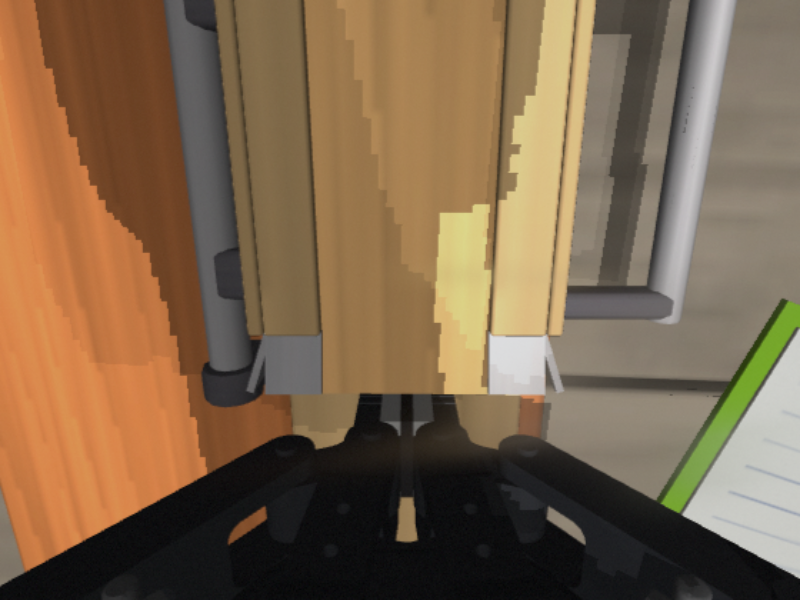

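Tail is now level with the tongue ends (row ~394); ~8 mm to go. Finish slowly.

Request:
{"op": "step_arm", "data": {"deltas": [[0.002,0,0,0,0,0],[0.002,0,0,0,0,0],[0.002,0,0,0,0,0]]}}

```text
clock: 15.7
position: [582.0, 97.1, 3.5]
eef_rot: [-0.021, 1.0, 0.0, -0.0]
contact_force: [1.5, 0.8, -0.3]
finger_gap: -0.0
```

Request:
{"op": "step_arm", "data": {"deltas": [[0.002,0,0,0,0,0],[0.002,0,0,0,0,0]]}}

```text
clock: 15.87
position: [579.9, 97.4, 4.0]
eef_rot: [-0.021, 1.0, 0.0, 0.002]
contact_force: [8.3, -0.1, -1.8]
finger_gap: 0.005
```

Request:
{"op": "step_arm", "data": {"deltas": [[0.002,0,0,0,0,0],[0.001,0,0,0,0,0]]}}

```text
clock: 16.03
position: [580.3, 97.3, 4.9]
eef_rot: [-0.021, 1.0, 0.0, 0.006]
contact_force: [3.0, -0.7, -1.5]
finger_gap: 0.001
```

Request:
{"op": "step_arm", "data": {"deltas": [[0.004,0,0.001,0,0.005,0],[0.004,0,0,0,0,0]]}}

```text
clock: 16.2
position: [580.5, 97.4, 6.1]
eef_rot: [-0.021, 1.0, 0.001, 0.012]
contact_force: [10.2, 0.4, -0.9]
finger_gap: 0.001
```

Run:
```python
from h import *
goal((581,97.1,2.5),92.4)
snap(["wrist","scene"],"q")
import pickle
C=cam("wrist")
o=lambda u,v,z:onplane(u*.7,v*.7,z,C)[:2]
p=cv2.imread("pics/q_scene.png");cv2.imwrite("pics/q_z.png",cv2.resize(p[230:380,300:480],(720,600),interpolation=cv2.INTER_CUBIC))
```

```text
pos [580.5  97.4   6.1] yaw 92.35 t 16.2
delta mm [-0.4 -0.3  3.6] rv [0.0007, 0.0244, -0.0008] F [10.2  0.4 -0.9] gap 0.1
```

View pics/q_wrist.png

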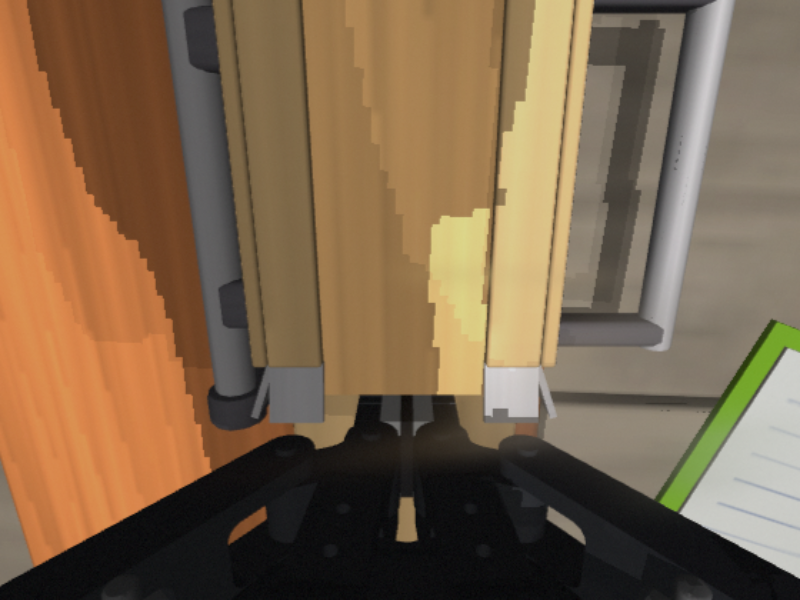

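View pics/q_z.png

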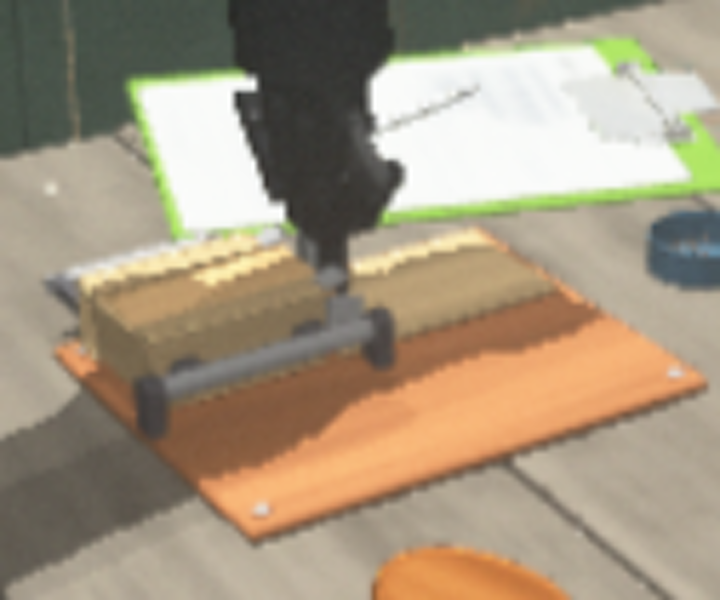

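Run:
```python
from h import *
import pickle
s=pickle.load(open("pics/q_s.pkl","rb"));C=cam("wrist",s)
o=lambda u,v,z:onplane(u*.7,v*.7,z,C)[:2]
print('tail',o(340,395,41),o(470,395,41),'mouth',o(285,366,47.5),o(520,366,47.5),'tongue',o(298,423,47),o(512,421,47))
```

```text
tail [572.4  78.6] [571.  114.7] mouth [560.8  65.4] [558.4 125.7] tongue [578.   68.1] [575.  125.6]
```

Request:
{"op": "step_arm", "data": {"deltas": [[-0.003,0,0.002,0,0.012,0],[0,0,0.002,0,0.01,0],[0,0,0,0,0,0]]}}

```text
clock: 16.55
position: [582.6, 97.5, 2.4]
eef_rot: [-0.021, 1.0, 0.001, -0.001]
contact_force: [0.7, -1.1, -0.9]
finger_gap: -0.001
```

Run:
```python
from h import *
goal((581,97.1,2.5),92.4)
```

```text
pos [582.6  97.5   2.4] yaw 92.36 t 16.55
delta mm [ 1.7 -0.3 -0.1] rv [0.0011, -0.0014, -0.0007] F [ 0.7 -1.1 -0.9] gap -0.1
```

Request:
{"op": "step_arm", "data": {"deltas": [[0.003,0,0,0,0,0],[0.006,0,0.0005,0,0,0],[0.008,0,0.001,0,0.002,0]]}}

```text
clock: 16.8
position: [580.6, 97.6, 4.0]
eef_rot: [-0.02, 1.0, 0.001, 0.014]
contact_force: [20.2, 1.3, -0.8]
finger_gap: -0.001
```

Run:
```python
from h import *
goal((581,97.1,2.5),92.4)
```

```text
pos [580.6  97.6   4. ] yaw 92.29 t 16.8
delta mm [-0.4 -0.5  1.5] rv [0.0013, 0.0286, -0.002] F [20.2  1.3 -0.8] gap -0.1
```

Request:
{"op": "step_arm", "data": {"deltas": [[-0.006,0,-0.002,0,-0.014,0],[-0.006,0,-0.01,0,-0.014,0],[0,0,-0.03,0,0,0],[0,0,-0.04,0,0,0],[0,0,-0.04,0,0,0],[0.005,0.01,-0.02,0,0,0],[0.015,0.02,-0.01,0,0,0],[0.02,0.02,0,0,0,0],[0,0,0,0,0,0]]}}

```text
clock: 17.55
position: [533.0, 144.2, 160.9]
eef_rot: [-0.017, 1.0, 0.0, 0.021]
contact_force: [0.6, 1.0, -0.9]
finger_gap: 0.003
```

Run:
```python
from h import *
goal((512,169,100),92.4)
snap(["wrist"],"r")
```

```text
pos [533.  144.2 160.9] yaw 91.99 t 17.55
delta mm [22.7 25.5 60. ] rv [-0.0001, 0.0425, -0.0072] F [ 0.6  1.  -0.9] gap 0.3
```

View pics/r_wrist.png

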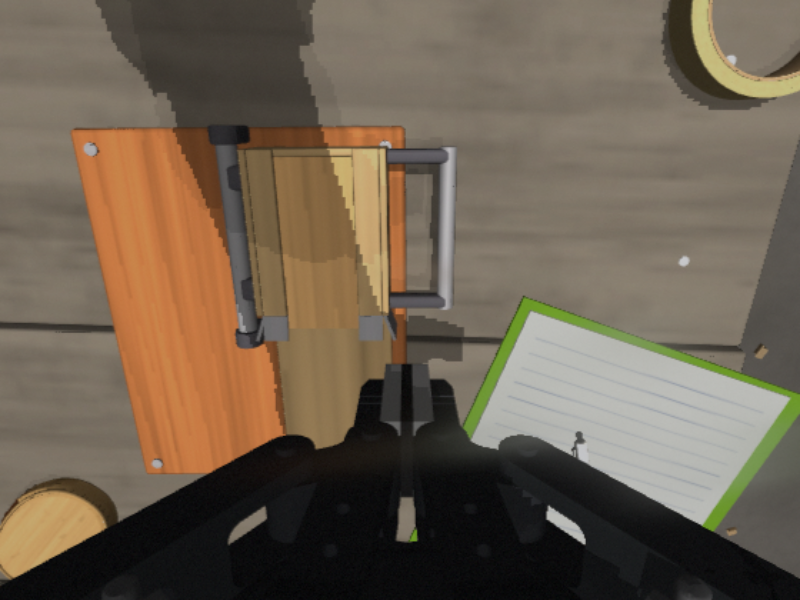

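Run:
```python
from h import *
import pickle
s=pickle.load(open("pics/r_s.pkl","rb"));C=cam("wrist",s)
o=lambda u,v,z:onplane(u*.7,v*.7,z,C)[:2]
a=lambda p,q:np.degrees(np.arctan2(*(q-p)[::-1]))
b0,b1=o(448.5,148,30),o(447.5,308,30);print('bar',b0,b1,(b0+b1)/2,a(b0,b1))
print('arms',o(415,157,28),o(415,301,28),'h',o(228,128,30),o(248,346,30),'tail',o(325,328,41),'mouth',o(325,317,47.5),'tong',o(270,341,47))
p=cv2.imread("pics/r_wrist.png");cv2.imwrite("pics/r_z.png",cv2.resize(p[110:360,200:470],(648,600),interpolation=cv2.INTER_CUBIC))
```

```text
bar [464.1 165.4] [559.2 170.8] [511.7 168.1] 3.2188147032820598
arms [469.7 147. ] [556.  150.4] h [457.7  43.6] [589.5  44.9] tail [570.6  96.2] mouth [560.7  97.4] tong [577.6  64.1]
```

View pics/r_z.png

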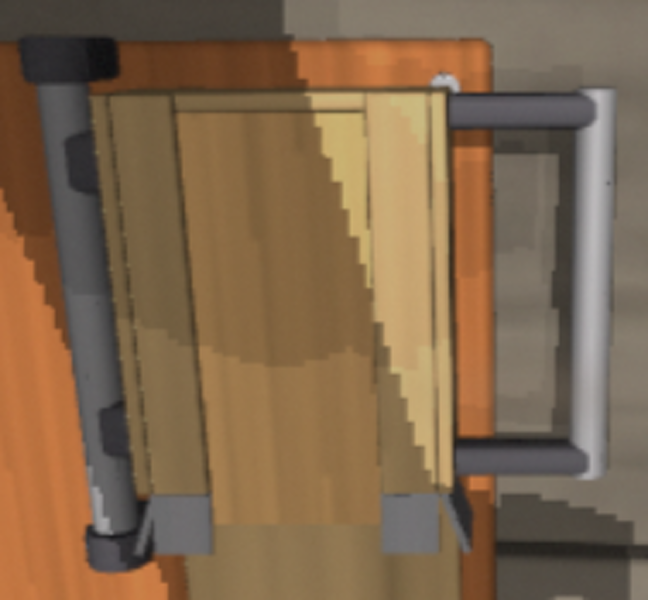

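Request:
{"op": "step_arm", "data": {"deltas": [[0.006,0.008,0,0,0.014,-0.007],[0.006,0.008,0.01,0,0.014,0],[0.006,0.008,0.02,0,0.014,0],[0.004,0,0.03,0,0,0],[0,0,0.03,0,0,0],[0,0,0,0,0,0],[0,0,0,0,0,0]], "grip": 0.028}}

```text
clock: 18.18
position: [508.4, 166.0, 64.6]
eef_rot: [-0.019, 1.0, -0.002, -0.004]
contact_force: [0.3, -0.2, 0.4]
finger_gap: 0.327
```

Run:
```python
from h import *
goal((512,168.8,-4),92.4)
snap(["wrist"],"t")
C=cam("wrist");m=manip.camera_model("wrist");d=np.load("pics/t_wrist.npy");T=cloud(d,(m['tool_from_camera'],)+C[1:])
k=(d>0)&(np.abs(T[...,0])<13)&(np.abs(T[...,1])<30)&(T[...,2]>-70)&(T[...,2]<5);print(np.sort(T[k][:,2])[-40::8])
```

```text
pos [508.4 166.   64.6] yaw 92.19 t 18.18
delta mm [-4.3  2.9 68.6] rv [-0.0029, -0.009, -0.0036] F [ 0.3 -0.2  0.4] gap 27.9
[-17.  -16.5 -16.  -15.6 -15.1]
```

View pics/t_wrist.png

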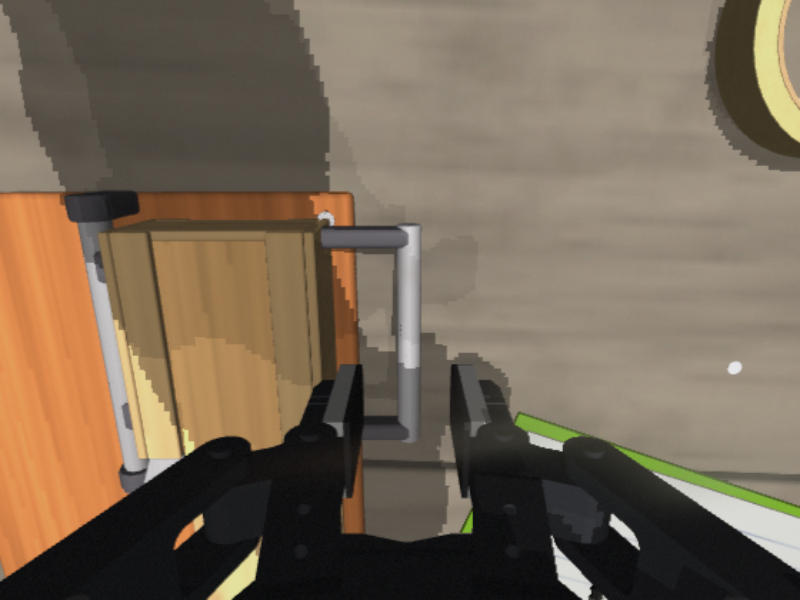

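Request:
{"op": "step_arm", "data": {"deltas": [[-0.002,0.0015,0.015,-0.002,-0.005,-0.003],[-0.002,0.0015,0.015,-0.001,-0.004,0],[0,0,0.015,0,0,0],[0,0,0.008,0,0,0],[0,0,0,0,0,0]]}}

```text
clock: 18.65
position: [517.1, 169.8, 16.1]
eef_rot: [-0.019, 1.0, 0.002, 0.004]
contact_force: [0.1, -0.0, -0.1]
finger_gap: 0.323
```

Run:
```python
from h import *
goal((512,168.8,-4),92.4)
```

```text
pos [517.1 169.8  16.1] yaw 92.22 t 18.65
delta mm [ 5.3 -0.9 20. ] rv [0.0034, 0.0079, -0.0031] F [ 0.1 -0.  -0.1] gap 27.6
```

Request:
{"op": "step_arm", "data": {"deltas": [[0.003,-0.001,0.006,0.003,0.006,-0.003],[0.002,0,0.006,0,0.002,0],[0,0,0.005,0,0,0],[0,0,0.002,0,0,0],[0,0,0,0,0,0]]}}

```text
clock: 19.07
position: [514.4, 169.2, -0.8]
eef_rot: [-0.021, 1.0, 0.001, 0.002]
contact_force: [0.2, 0.1, 0.2]
finger_gap: 0.328
```

Run:
```python
from h import *
goal((512,168.8,-4),92.4)
snap(["scene","wrist"],"u")
p=cv2.imread("pics/u_scene.png");cv2.imwrite("pics/u_z.png",cv2.resize(p[230:380,300:480],(720,600),interpolation=cv2.INTER_CUBIC))
```

```text
pos [514.4 169.2  -0.8] yaw 92.37 t 19.07
delta mm [ 2.5 -0.3  3.2] rv [0.0022, 0.0042, -0.0006] F [0.2 0.1 0.2] gap 28.0
```

View pics/u_wrist.png

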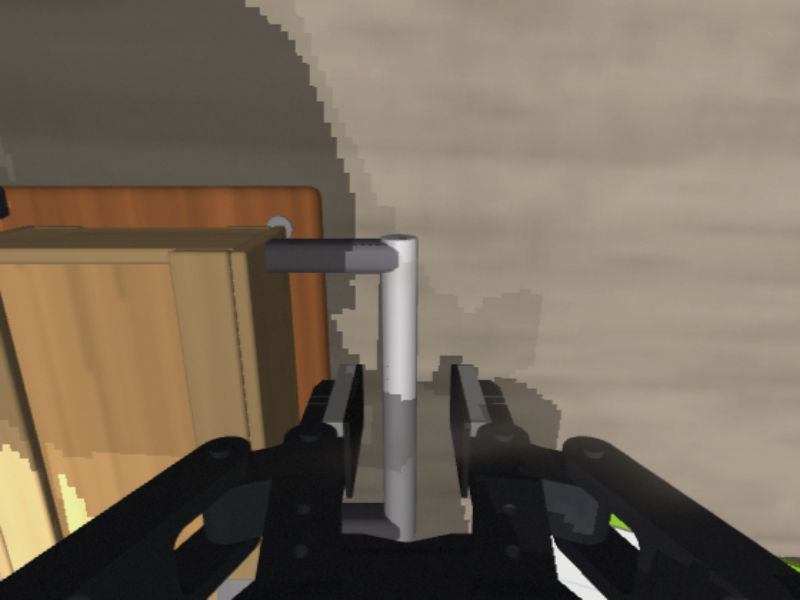

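View pics/u_z.png

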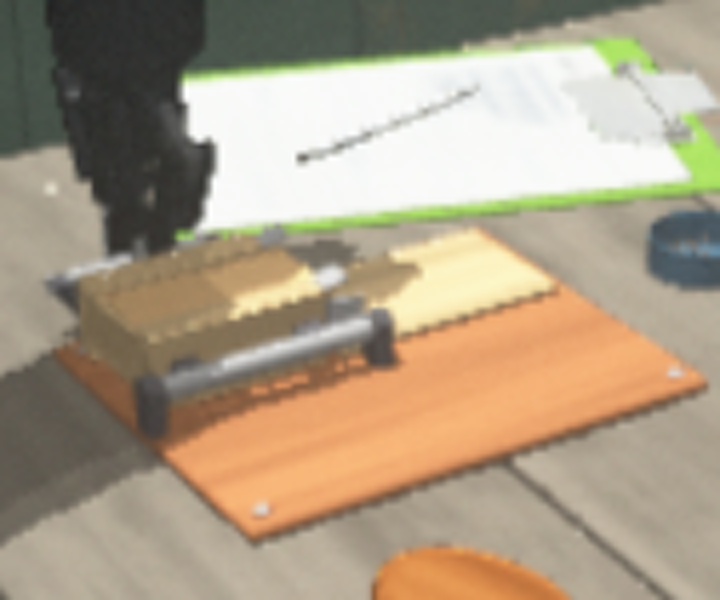

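Request:
{"op": "step_arm", "data": {"deltas": [[0.001,-0.001,0.002,0.002,0.004,0],[0,0,0,0,0,0],[0,0,0,0,0,0],[0,0,0,0,0,0]], "grip": 0.0}}

```text
clock: 19.5
position: [513.8, 166.9, -2.3]
eef_rot: [-0.02, 1.0, -0.0, 0.0]
contact_force: [0.7, -0.9, -0.5]
finger_gap: 0.088
```

Run:
```python
from h import *
goal((512,168.8,-4),92.4)
```

```text
pos [513.8 166.9  -2.3] yaw 92.32 t 19.5
delta mm [1.7 2.  1.7] rv [-0.0009, 0.0004, -0.0014] F [ 0.7 -0.9 -0.5] gap 7.5
```

```bash
cat >> h.py <<'E'
H=np.array([519.0,43.0,-2.3]);hx=np.array([np.cos(np.radians(2.4)),np.sin(np.radians(2.4)),0]);hn=np.array([-hx[1],hx[0],0]);hz=np.array([0,0,1.])
def arc(steps):
    s=manip.observe();p=s['position']-H
    th=np.degrees(np.arctan2(p@hz,p@hn));r=np.hypot(p@hz,p@hn)
    print('theta %.1f r %.1f axial %.1f'%(th,r,p@hx),'F',s['contact_force'],'T',s['ft_torque'].round(2),'gap %.1f'%(s['finger_gap']*85.4),'t %.2f'%s['clock'])
    M=R.from_quat(s['eef_rot']).as_matrix();a=np.radians(92.4)
    G=np.array([[-np.sin(a),np.cos(a),0],[np.cos(a),np.sin(a),0],[0,0,-1]])
    print('rv',(R.from_matrix(M).inv()*R.from_matrix(G)).as_rotvec().round(3).tolist(),'q',s['q'].round(2).tolist())
    cur=s['position']
    for t in steps:
        t=np.radians(th+t);tgt=H+124*(np.cos(t)*hn+np.sin(t)*hz)+hx*(p@hx)
        print((M.T@(tgt-cur)).round(1).tolist());cur=tgt
E
python3 -c "
from h import *
arc([2,5,9,13])"
```

```text
theta -0.0 r 124.0 axial 0.0 F [ 0.7 -0.9 -0.5] T [-0.1  0.1  0.1] gap 7.5 t 19.50
rv [-0.001, 0.0, -0.001] q [-0.58, 0.62, 0.25, 2.01, -0.28, 0.54, 1.48]
[-0.0, -0.1, -4.3]
[-0.0, -0.4, -6.5]
[-0.0, -1.1, -8.6]
[-0.0, -1.7, -8.5]
```

Request:
{"op": "step_arm", "data": {"deltas": [[0,0,-0.005,0,0,0],[0,-0.0005,-0.007,0,0,0],[0,-0.001,-0.009,0,0,0]]}}

```text
clock: 19.75
position: [513.8, 165.4, 17.6]
eef_rot: [-0.02, 1.0, -0.001, -0.0]
contact_force: [3.2, -1.3, -8.2]
finger_gap: 0.096
```

```bash
python3 -c "
from h import *
arc([4,8,12,16,20])"
```

```text
theta 9.2 r 124.1 axial -0.1 F [ 3.2 -1.3 -8.2] T [ 0.1 -0.6 -0. ] gap 8.2 t 19.75
rv [-0.002, -0.0, -0.001] q [-0.59, 0.59, 0.27, 2.01, -0.27, 0.58, 1.47]
[-0.0, -1.8, -8.5]
[-0.0, -2.3, -8.3]
[-0.0, -2.9, -8.2]
[-0.0, -3.4, -7.9]
[-0.0, -4.0, -7.7]
```

Sleeve lifts with ~8 N. Continue along the arc.

Request:
{"op": "step_arm", "data": {"deltas": [[0,-0.0018,-0.0085,0,0,0],[0,-0.0023,-0.0083,0,0,0],[0,-0.0029,-0.0082,0,0,0],[0,-0.0034,-0.008,0,0,0],[0,-0.004,-0.0077,0,0,0]]}}

```text
clock: 20.17
position: [514.5, 149.8, 62.9]
eef_rot: [-0.02, 1.0, -0.001, 0.001]
contact_force: [3.6, -1.7, -10.0]
finger_gap: 0.087
```

```bash
python3 -c "
from h import *
arc([4,8,12,16,20,24])
snap(['scene'],'v')
p=cv2.imread('pics/v_scene.png');cv2.imwrite('pics/v_z.png',cv2.resize(p[180:380,280:480],(600,600),interpolation=cv2.INTER_CUBIC))"
```

```text
theta 31.4 r 125.2 axial -0.0 F [  3.6  -1.7 -10. ] T [-0.4 -0.8 -0. ] gap 7.5 t 20.17
rv [-0.002, 0.001, -0.001] q [-0.59, 0.5, 0.3, 2.01, -0.23, 0.66, 1.47]
[-0.0, -5.8, -6.6]
[-0.0, -5.3, -6.9]
[-0.0, -5.7, -6.5]
[-0.0, -6.2, -6.1]
[-0.0, -6.6, -5.6]
[-0.0, -7.0, -5.1]
```

View pics/v_z.png

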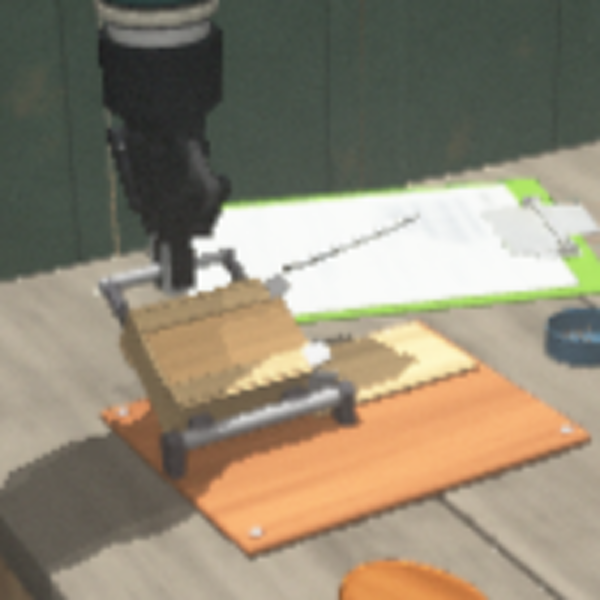

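Sleeve is tilted ~30°, bar held. Continue.

Request:
{"op": "step_arm", "data": {"deltas": [[0,-0.0055,-0.0065,0,0,0],[0,-0.0055,-0.0068,0,0,0],[0,-0.0058,-0.0065,0,0,0],[0,-0.0062,-0.006,0,0,0],[0,-0.0066,-0.0056,0,0,0],[0,-0.007,-0.0051,0,0,0]]}}

```text
clock: 20.72
position: [516.0, 112.6, 104.8]
eef_rot: [-0.021, 1.0, 0.001, 0.001]
contact_force: [2.4, 2.9, -8.6]
finger_gap: 0.085
```

```bash
python3 -c "
from h import *
arc([4,8,12,16,20,24,28])"
```

```text
theta 56.9 r 127.8 axial -0.1 F [ 2.4  2.9 -8.6] T [ 0.6 -0.6 -0.1] gap 7.2 t 20.72
rv [0.002, 0.003, 0.0] q [-0.55, 0.42, 0.33, 2.01, -0.2, 0.73, 1.52]
[-0.0, -9.5, -1.3]
[-0.0, -7.7, -4.0]
[-0.0, -8.0, -3.4]
[-0.0, -8.2, -2.8]
[-0.0, -8.4, -2.3]
[-0.0, -8.5, -1.7]
[-0.0, -8.6, -1.1]
```

Request:
{"op": "step_arm", "data": {"deltas": [[0,-0.0085,-0.0025,0.002,0.002,0],[0,-0.008,-0.0035,0,0,0],[0,-0.008,-0.003,0,0,0],[0,-0.0082,-0.0025,0,0,0],[0,-0.0084,-0.002,0,0,0],[0,-0.0085,-0.0015,0,0,0]]}}

```text
clock: 21.22
position: [517.8, 68.4, 125.2]
eef_rot: [-0.023, 1.0, 0.007, 0.001]
contact_force: [0.0, 6.5, 3.9]
finger_gap: 0.084
```

```bash
python3 -c "
from h import *
arc([4,8,12,16,20,24,28])
snap(['scene'],'w')
p=cv2.imread('pics/w_scene.png');cv2.imwrite('pics/w_z.png',cv2.resize(p[180:380,280:480],(600,600),interpolation=cv2.INTER_CUBIC))"
```

```text
theta 78.7 r 130.0 axial -0.1 F [0.  6.5 3.9] T [ 1.4  0.1 -0.1] gap 7.2 t 21.22
rv [0.014, 0.002, 0.004] q [-0.47, 0.38, 0.34, 2.01, -0.2, 0.77, 1.61]
[0.1, -9.8, 4.3]
[0.0, -8.6, -0.9]
[0.0, -8.6, -0.3]
[0.0, -8.7, 0.3]
[0.0, -8.6, 0.9]
[0.0, -8.5, 1.5]
[0.0, -8.4, 2.1]
```

View pics/w_z.png

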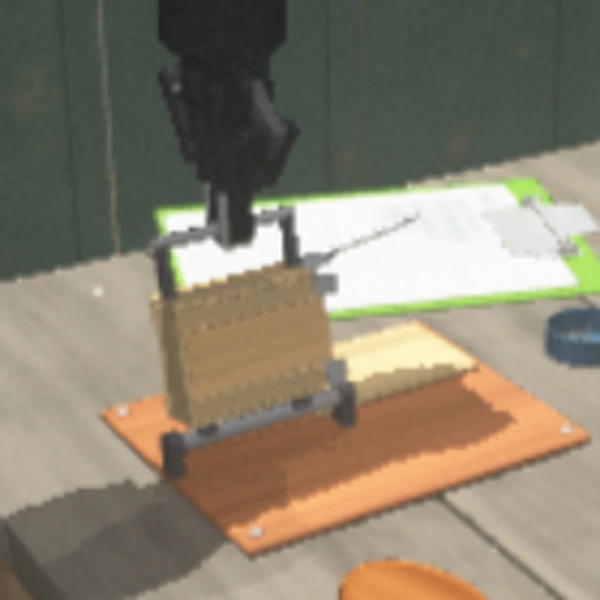

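Request:
{"op": "step_arm", "data": {"deltas": [[0,-0.0088,0.0005,0.005,0.001,0.002],[0,-0.0088,0.0005,0.005,0.001,0.002],[0,-0.0088,0.0008,0.003,0,0],[0,-0.0088,0.001,0,0,0],[0,-0.0087,0.0015,0,0,0],[0,-0.0086,0.002,0,0,0]]}}

```text
clock: 21.77
position: [519.6, 23.2, 127.6]
eef_rot: [-0.023, 1.0, 0.009, -0.001]
contact_force: [0.0, 5.9, 0.7]
finger_gap: 0.088
```

```bash
python3 -c "
from h import *
arc([4,8,12,16,20,24,28])"
```

```text
theta 98.7 r 131.4 axial -0.2 F [0.  5.9 0.7] T [ 1.8  0.  -0.1] gap 7.5 t 21.77
rv [0.018, -0.001, 0.005] q [-0.39, 0.38, 0.35, 2.01, -0.21, 0.78, 1.71]
[0.0, -7.6, 8.8]
[0.0, -8.4, 2.0]
[0.0, -8.2, 2.6]
[0.0, -8.0, 3.2]
[0.0, -7.8, 3.7]
[0.0, -7.5, 4.3]
[0.0, -7.2, 4.8]
```

Request:
{"op": "step_arm", "data": {"deltas": [[0,-0.008,0.004,0.006,0,0.002],[0,-0.0084,0.0035,0.006,0,0.002],[0,-0.0082,0.004,0.006,0,0],[0,-0.008,0.0045,0.003,0,0],[0,-0.0078,0.005,0,0,0]]}}

```text
clock: 22.18
position: [521.7, -16.3, 113.3]
eef_rot: [-0.022, 1.0, 0.003, 0.0]
contact_force: [-1.1, 4.5, 7.0]
finger_gap: 0.084
```

```bash
python3 -c "
from h import *
arc([4,8,12,16,20,24,28])
snap(['scene'],'x')
p=cv2.imread('pics/x_scene.png');cv2.imwrite('pics/x_z.png',cv2.resize(p[180:380,280:480],(600,600),interpolation=cv2.INTER_CUBIC))"
```

```text
theta 117.2 r 129.9 axial 0.2 F [-1.1  4.5  7. ] T [ 1.3  0.3 -0.1] gap 7.2 t 22.18
rv [0.005, 0.001, 0.002] q [-0.33, 0.4, 0.36, 2.02, -0.21, 0.75, 1.78]
[0.0, -4.9, 9.5]
[0.0, -7.3, 4.7]
[0.0, -6.9, 5.2]
[0.0, -6.5, 5.7]
[0.0, -6.1, 6.1]
[0.0, -5.7, 6.5]
[0.0, -5.2, 6.9]
```

View pics/x_z.png

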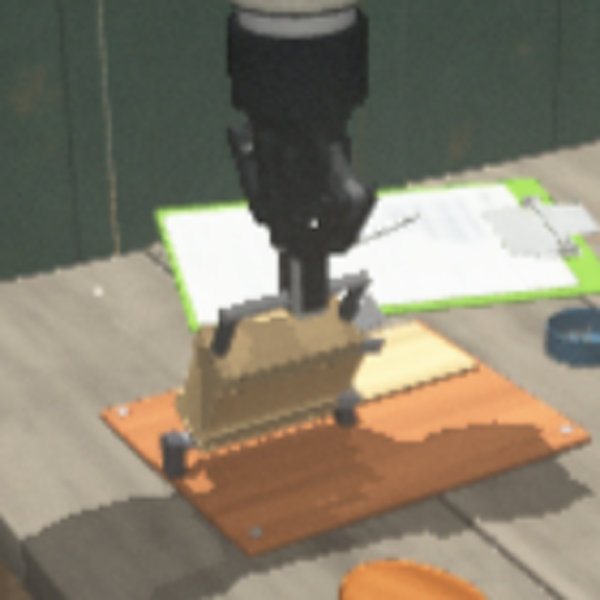

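Request:
{"op": "step_arm", "data": {"deltas": [[0,-0.0065,0.006,0.002,0,0.001],[0,-0.007,0.0055,0.002,0,0],[0,-0.0067,0.006,0,0,0],[0,-0.0063,0.0062,0,0,0],[0,-0.006,0.0065,0,0,0]]}}

```text
clock: 22.65
position: [523.2, -52.5, 85.3]
eef_rot: [-0.021, 1.0, 0.001, 0.001]
contact_force: [-0.0, 4.1, 3.6]
finger_gap: 0.085
```

```bash
python3 -c "
from h import *
arc([4,8,12,16,20,24,28])"
```

```text
theta 137.5 r 129.7 axial 0.2 F [-0.   4.1  3.6] T [ 1.3  0.1 -0.1] gap 7.2 t 22.65
rv [0.002, 0.002, -0.0] q [-0.25, 0.46, 0.35, 2.03, -0.24, 0.7, 1.87]
[0.0, -1.5, 10.4]
[0.0, -5.2, 6.9]
[0.0, -4.7, 7.3]
[0.0, -4.1, 7.6]
[0.0, -3.6, 7.9]
[0.0, -3.0, 8.1]
[0.0, -2.5, 8.3]
```

Request:
{"op": "step_arm", "data": {"deltas": [[0,-0.0045,0.0078,0,0,0],[0,-0.005,0.0072,0,0,0],[0,-0.0046,0.0075,0,0,0],[0,-0.004,0.0078,0,0,0],[0,-0.0036,0.008,0,0,0]]}}

```text
clock: 23.07
position: [523.9, -75.6, 43.0]
eef_rot: [-0.021, 1.0, 0.002, 0.0]
contact_force: [1.3, 7.0, 2.7]
finger_gap: 0.087
```

```bash
python3 -c "
from h import *
arc([4,8,12,16,20,24,28])
snap(['scene'],'y')
p=cv2.imread('pics/y_scene.png');cv2.imwrite('pics/y_z.png',cv2.resize(p[180:380,280:480],(600,600),interpolation=cv2.INTER_CUBIC))"
```

```text
theta 159.1 r 127.1 axial -0.1 F [1.3 7.  2.7] T [ 1.8 -0.1 -0. ] gap 7.4 t 23.07
rv [0.004, 0.0, 0.0] q [-0.17, 0.53, 0.32, 2.03, -0.29, 0.62, 1.95]
[0.0, 0.0, 9.3]
[0.0, -2.3, 8.4]
[0.0, -1.7, 8.5]
[0.0, -1.1, 8.6]
[0.0, -0.5, 8.6]
[0.0, 0.1, 8.7]
[0.0, 0.7, 8.6]
```

View pics/y_z.png

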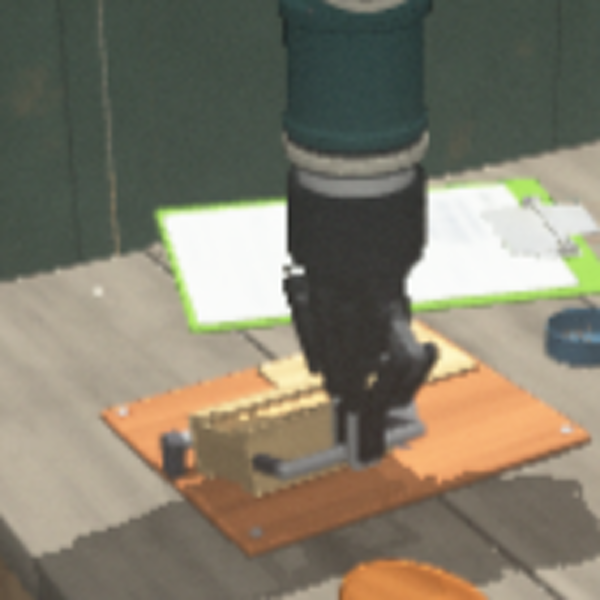

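Request:
{"op": "step_arm", "data": {"deltas": [[0,-0.002,0.0085,0,0,0],[0,-0.002,0.0085,0,0,0],[0,-0.0012,0.0085,0,0,0]]}}

```text
clock: 23.37
position: [524.0, -80.7, 13.5]
eef_rot: [-0.021, 1.0, 0.002, -0.0]
contact_force: [0.1, 6.0, 5.3]
finger_gap: 0.086
```

```bash
python3 -c "
from h import *
arc([4,8,12,16])"
```

```text
theta 172.7 r 124.8 axial -0.2 F [0.1 6.  5.3] T [ 1.7  0.1 -0.1] gap 7.3 t 23.37
rv [0.005, -0.001, 0.001] q [-0.14, 0.59, 0.29, 2.03, -0.31, 0.56, 1.99]
[-0.0, -0.1, 8.7]
[-0.0, -0.2, 8.7]
[-0.0, 0.4, 8.6]
[-0.0, 1.0, 8.6]
```

Request:
{"op": "step_arm", "data": {"deltas": [[0,-0.0005,0.006,0,0,0],[0,0,0.004,0,0,0]]}}

```text
clock: 23.53
position: [525.6, -80.7, 6.3]
eef_rot: [-0.022, 1.0, 0.004, 0.0]
contact_force: [-12.7, 7.9, 56.4]
finger_gap: 0.082
```

Request:
{"op": "step_arm", "data": {"deltas": [[0,0,0.003,0,0,0],[0,0,0.003,0,0,0]]}}

```text
clock: 23.7
position: [526.3, -80.6, 5.5]
eef_rot: [-0.022, 1.0, 0.006, 0.0]
contact_force: [-14.6, 5.2, 49.7]
finger_gap: 0.085
```

```bash
python3 -c "
from h import *
arc([4,8,12,16])
snap(['scene','wrist'],'z')
p=cv2.imread('pics/z_scene.png');cv2.imwrite('pics/z_z.png',cv2.resize(p[180:380,280:480],(600,600),interpolation=cv2.INTER_CUBIC))"
```

```text
theta 176.4 r 124.0 axial 2.1 F [-14.6   5.2  49.7] T [1.3 2.9 0. ] gap 7.3 t 23.70
rv [0.012, 0.001, 0.003] q [-0.12, 0.6, 0.28, 2.03, -0.33, 0.55, 2.0]
[0.0, -0.3, 8.6]
[0.0, 0.3, 8.7]
[0.0, 0.9, 8.6]
[0.0, 1.5, 8.5]
```

View pics/z_z.png

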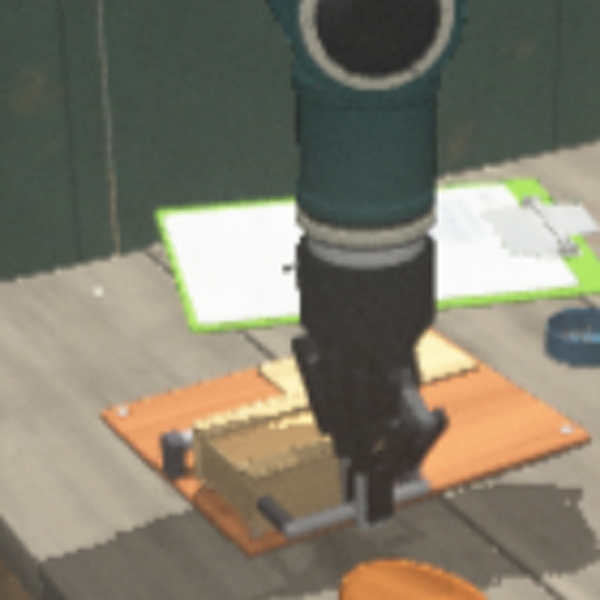

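View pics/z_wrist.png

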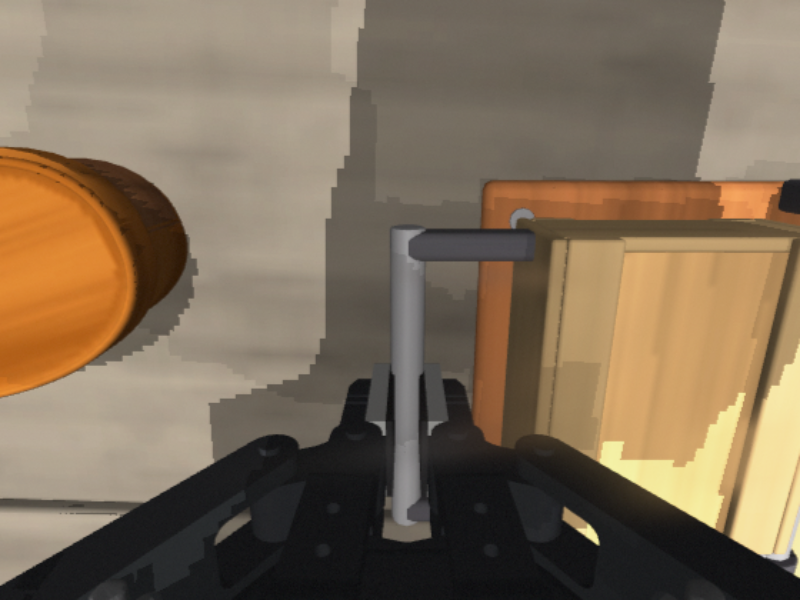

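Request:
{"op": "step_arm", "data": {"deltas": [[0,0,-0.001,0,0,0],[0,0,0,0,0,0]]}}

```text
clock: 23.97
position: [526.1, -80.6, 7.1]
eef_rot: [-0.023, 1.0, 0.006, 0.001]
contact_force: [1.1, 4.8, 2.3]
finger_gap: 0.082
```

Request:
{"op": "step_arm", "data": {"deltas": [[0,0,0,0,0,0],[0,0,0,0,0,0],[0,0,0,0,0,0]], "grip": 0.028}}

```text
clock: 24.22
position: [524.9, -83.9, 4.8]
eef_rot: [-0.022, 1.0, 0.004, 0.0]
contact_force: [0.1, -0.4, -0.1]
finger_gap: 0.326
```

```bash
python3 -c "
from h import *
arc([4])
snap(['wrist'],'za')"
```

```text
theta 176.8 r 127.3 axial 0.6 F [ 0.1 -0.4 -0.1] T [-0.   0.   0.1] gap 27.8 t 24.22
rv [0.009, 0.0, 0.003] q [-0.12, 0.6, 0.28, 2.03, -0.32, 0.55, 2.0]
[-0.0, 3.0, 8.9]
```

View pics/za_wrist.png

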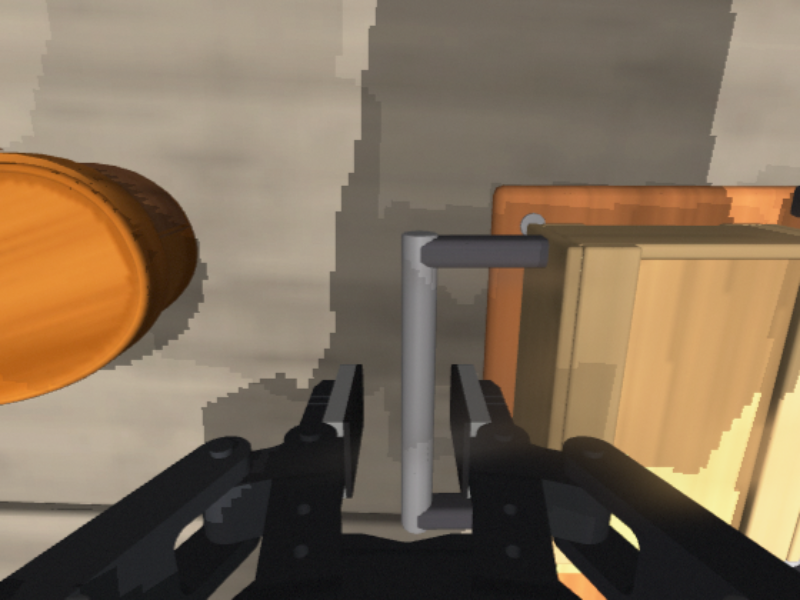

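Request:
{"op": "step_arm", "data": {"deltas": [[0,0.002,-0.006,0,0,0],[0,0,-0.015,0,0,0],[0,0,-0.02,0,0,0],[0,0,-0.03,0,0,0],[0,0,-0.035,0,0,0],[0,0,-0.035,0,0,0],[0,0,-0.03,0,0,0],[0,0,-0.02,0,0,0],[0,0,0,0,0,0],[0,0,0,0,0,0]]}}

```text
clock: 25.1
position: [522.5, -87.5, 203.0]
eef_rot: [-0.02, 1.0, 0.002, -0.004]
contact_force: [0.0, 0.7, -0.2]
finger_gap: 0.327
```

Run:
```python
from h import *
goal((524,0,200),92.4)
snap(["scene","top","wrist"],"zb")
p=cv2.imread("pics/zb_scene.png");cv2.imwrite("pics/zb_z.png",cv2.resize(p[230:400,280:500],(776,600),interpolation=cv2.INTER_CUBIC))
```

```text
pos [522.5 -87.5 203. ] yaw 92.24 t 25.1
delta mm [-5.  87.4  3.3] rv [0.0035, -0.0076, -0.0027] F [ 0.   0.7 -0.2] gap 27.9
```

View pics/zb_z.png

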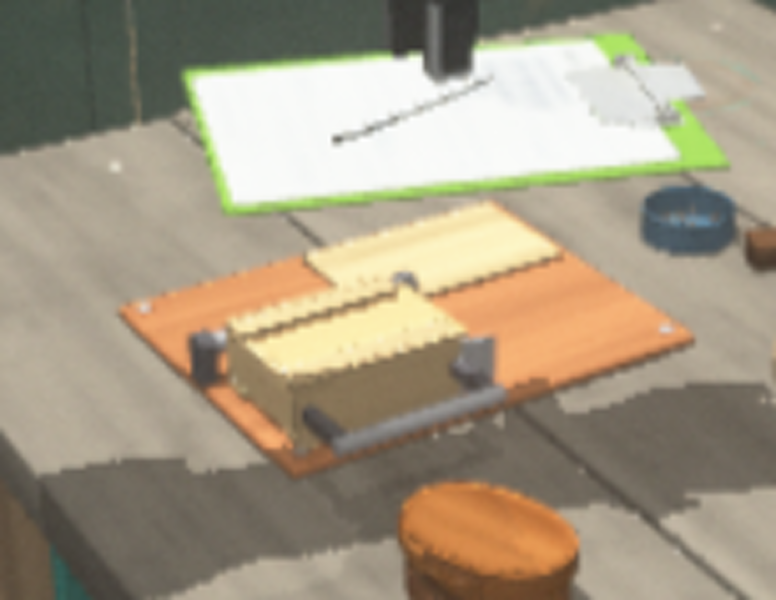

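View pics/zb_wrist.png

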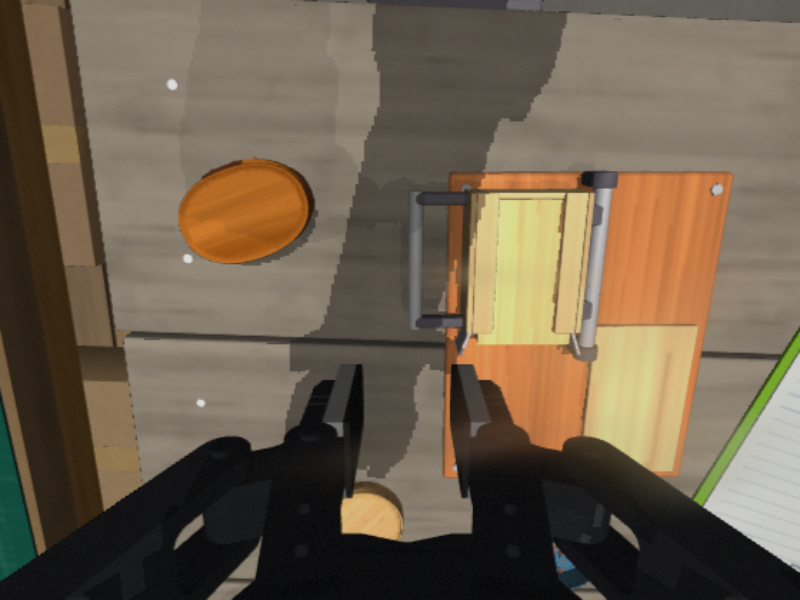

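Run:
```python
from h import *
import pickle
s=pickle.load(open("pics/zb_s.pkl","rb"));C=cam("wrist",s)
d=np.load("pics/zb_wrist.npy");P=cloud(d,C)
def med(x0,x1,y0,y1):
    q=P[int(y0*.7):int(y1*.7),int(x0*.7):int(x1*.7)].reshape(-1,3);return np.median(q,0)
print('roof far',med(478,492,205,320),'roof hinge side',med(566,580,205,320),'pair top',med(505,555,210,330),'bar',med(412,417,210,310))
o=lambda u,v,z:onplane(u*.7,v*.7,z,C)[:2]
print('mouth',o(482,336,47.5),'tail',o(530,345.5,42),'rear',o(530,192,47.5),'bar',o(415.5,193,29),o(415.5,328,29))
for t in ("tape_1","tack_tin","small_cherry"):
    print(t,[(x['location'],round(x['conf'],2)) for x in manip.tip_of("top",t)][:1])
```

```text
roof far [515.3 -37.1  48.7] roof hinge side [513.3  20.6  48.2] pair top [520.4  -5.4  41.4] bar [519.  -82.6  34. ]
mouth [567.4 -33.6] tail [575.3   1.5] rear [470.3 -11.5] bar [475.1 -82.6] [570.1 -78.4]
tape_1 [([310.9, 168.8], 0.88)]
tack_tin [([134.6, 295.5], 0.68)]
small_cherry [([257.8, 410.2], 0.78)]
```

View pics/zb_top.png

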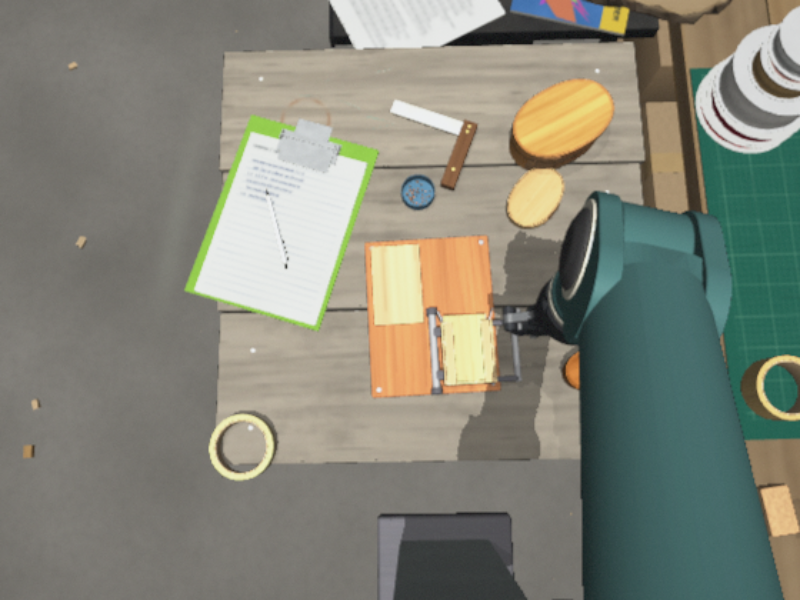

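Run:
```python
from station import manip
s=manip.observe();print(s['clock'],s['contact_force'])
print(manip.job_done())
```

```text
25.4 [ 0.28273491 -0.0086024  -1.06345281]
the job is handed in; nothing more can be done
None
```

I capped the tray of knobs with the empty tray and pushed the pair fully home. I then swung the sleeve right over by its bar until it lay flat on the other side. I let go, lifted clear and handed in at 25.4 s.

**Last checks**
- **Sleeve:** the two roof edges read 48.7 and 48.2 mm, so it lies flat within the noise. It was against its stop, and the wrist force briefly reached 56 N there through the fingers.
- **Pair:** the top reads 41.4 mm, as it should for a closed pair on the pocket floor, and the tail sticks out about 9.4 mm against a nominal 10 mm. When I pushed it in, it took 20 N without moving further.
- **Bystanders:** the tape and tin are still within about 2 pixels in the top view. The oval box reads about 4 pixels off its first reading, but the arm partly covered it, and the gripper did not come near it.

**What disagreed or could not be checked**
- The fingertips sat 15 to 28 mm behind the reported TCP, in all three cameras while open and in the wrist camera when nearly shut. The text says 22 mm ahead, so I worked from the measured value.
- The bar slipped an estimated 6 to 7 mm in the fingers during the swing, without being lost.
- The knobs are enclosed, so I could not see them underside up. The pair lying closed at its normal height is my only evidence that none is wedged.

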